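# Load the sloped sauce warmer, plug in its timer block and switch it on

## Task

Get the sauce warmer ready for service: put every lidded sauce box that is on the counter upright and lengthwise into the sloped tray, one to a lane (any lane), and slide each down under the clear hood until it rests against the stop at the low end. Then plug the black timer block fully home in the socket of the control box at the warmer's side, and last of all throw the switch lever over to the far side. Leave the bowl, the bottle and the spoon where they are.

Things in the scene. Friction and masses are not known exactly. Their poses are not given: they have to be found in the camera images.
- tray: Sloped aluminium tray, fixed. Origin: on its floor, at the foot of the stop's inner face, mid-width, 30 mm above the table. x runs UP the slope away from stop and robot (yaw within 0.15 rad), 15 deg above level; y across the lanes, to the left; z normal to the floor. Stop 50 mm high. Ribs 6 mm thick, 14 mm high part four lanes 54 mm wide, centred at y = -90, -30, 30, 90 mm.
- tray_end (a point): Middle of the open high end of the tray floor, 210 mm up the slope from the stop (axes as tray). Nothing stands behind it, so fingers can come down behind a box. Boxes do not slide by themselves (friction 0.5 to 0.7): push or draw them down. The tray's outer side walls, at y = +/-125 mm, are 20 mm high (70 mm beside the hood).
- hood_edge (a point): Middle of the upper edge of the clear plastic hood over the low end (axes as tray). The hood covers the full width from the stop to 45 mm up the slope; underside 68 mm, top 72 mm above the tray floor. So a box cannot be lowered straight against the stop, it is set down higher up and slid under.
- box1_mid (a point): Sauce box, white with a grey lid, closed and rigid: 80 mm long (its x), 44 wide (its y), 55 high (its z, up when standing), 0.15 to 0.31 kg. The point is its centre, 27.5 mm above its underside. All are alike; either end may go first. Stands on the counter to the right at the start, or is absent (3 or 4 of the 4 are there).
- box2_mid (a point): Sauce box, white with a grey lid, closed and rigid: 80 mm long (its x), 44 wide (its y), 55 high (its z, up when standing), 0.15 to 0.31 kg. The point is its centre, 27.5 mm above its underside. All are alike; either end may go first. Stands on the counter to the right at the start, or is absent (3 or 4 of the 4 are there).
- box3_mid (a point): Sauce box, white with a grey lid, closed and rigid: 80 mm long (its x), 44 wide (its y), 55 high (its z, up when standing), 0.15 to 0.31 kg. The point is its centre, 27.5 mm above its underside. All are alike; either end may go first. Stands on the counter to the right at the start, or is absent (3 or 4 of the 4 are there).
- box4_mid (a point): Sauce box, white with a grey lid, closed and rigid: 80 mm long (its x), 44 wide (its y), 55 high (its z, up when standing), 0.15 to 0.31 kg. The point is its centre, 27.5 mm above its underside. All are alike; either end may go first. Stands on the counter to the right at the start, or is absent (3 or 4 of the 4 are there).
- plug_mid (a point): Timer block, a plug standing upright on the counter to the right: black head 62 (its x) by 46 (its y) by 44 mm high, below it a grey tongue 50 by 36 mm, 22 mm long, that goes into the socket; 66 mm high in all, 0.14 to 0.24 kg. The point is its centre, 33 mm above the tongue's underside, 11 mm above the head's underside. Fits either way round (half turn).
- control_hole0 (a point): Centre of the socket's mouth in the top of the grey control box (170 by 110 mm, 50 high, fixed at the warmer's right side). Hole 54 mm (x) by 40 mm (y), 28 deep, 3 mm chamfer; x level, away from the robot along the warmer; z up. Fully home the plug's head lies on the box's top, plug_mid 11 mm above this point. The tray's side wall is 58 mm to the left of this point.
- switch_tip (a point): Centre of the black ball (26 mm across) on the switch lever, on the control box. The lever is 50 mm from pivot to ball centre; the pivot is 72 mm above the table, 85 mm from the socket's centre towards the robot (along its -x). Off, it leans to the robot: ball 24 mm to the robot's side of the pivot, 116 mm above the table. It swings along the socket's x.
- switch (a joint): Switch lever angle in rad: 0 fully off (leaning to the robot; starts at 0 to 0.2), 1.0 fully on (leaning away from the robot). It stays where it is left and takes 1 to 2 N at the ball.
- bowl: Steel bowl, 120 mm across, 50 mm high, beyond the warmer; bystander. Origin: centre of the underside.
- sauce: White bottle, 60 mm across, 150 mm high, beyond the warmer; bystander. Origin: centre of the underside.
- spoon: Steel spoon 240 mm long lying beyond the warmer; bystander. Origin: underside, near its middle.
Mind the look-alikes: they are no part of the job. Leave any blue or turquoise look-alike of the part that bears plug_mid alone.

How it is judged:
By the outcome, as a careful person would: the job done as asked, in the order asked, and still so for the second after the job is handed in, with the robot touching nothing.
Of box1, box2, box3, box4 only 3 to 4 are there at a start; the rules pass over those that are not, and their reading is None.
At some moment in a run one of box1, box2, box3, box4 may be knocked a few centimetres aside while the robot is not near it.
It also fails if it takes over 210 s, if anything falls off the work surface, if the arm or the gripper's body presses on something with over 40 N, if the wrist force passes 120 N, or if a joint passes its speed limit or range.

## Robot

A 6-joint arm with a two-finger parallel gripper is mounted at the origin on the work surface. World frame = base frame: x ahead of the robot, y to its left, z up, the work surface at z = 0. Lengths are in mm, angles in rad, forces in N, time in s.
With the tool pointing down it reaches from about 375 to 750 mm from the base axis. Payload 9 kg.
Tool frame: the origin (TCP) lies midway between the tips of the shut fingers; the grasp point (between the pads) lies 19 mm behind it; z points along the fingers, y is the direction in which the jaws open and shut (so a half turn about z gives the same grasp; the last joint's range is limited). The gripper opens to 85 mm and grips with 20 to 120 N. Pads are 22 mm wide; open, the fingers measure 114 mm over their backs; the gripper's body (76 mm by 85 mm) begins 54 mm behind the grasp point. The pads swing forward as they close: fully open they stand 13 mm farther back than shut.
Start: joints at [0.985, 0.104, 0.097, 1.564, 0, 1.353], TCP at [215.744, 559.903, 231.331] pointing down, gripper open.
Joint ranges: [-2.99, 2.99], [-0.84, 1.86], [-1.1, 1.16], [-1.84, 2.11], [-1.51, 1.56], [-3.14, 3.14]. Speed limits (rad/s): [2.22, 2.22, 2.57, 3.14, 3.14, 3.14].

## Interface

Orientations are given as a rotation vector (axis times angle).
In Python, from rig import * gives the robot as it stands.
- The arm moves only by the tool servo_tool, never from a script. Its argument "moves" is a list that holds one entry, the list of rows, each a list of 7 numbers: the turn, a rotation vector about the tool's x, y, z in rad, then the shift along the tool's x, y, z in m, then the finger opening in m, from 0 to 0.0854. In form: [[[rx, ry, rz, dx, dy, dz, jaw], ...]]. A call has exactly 8 rows; each row shifts and turns the commanded pose from where the row before left it, along the tool's axes as they then stand; what a row does not reach is not made up. A row lasts 1/10 s, in which the tool goes at most 50 mm and 8.59 degrees, less where a joint would pass 70% of its speed; a pose out of reach is approached as far as the arm can. A call is refused whole if a number of a shift passes 0.05 or a number of a turn 0.15, either way. A call with a gripper value outside its range is refused whole. The fingers move at their own pace and stop on an object; the grip force is fixed at half the most. Time passes only in rows, so rows that do not move let the fingers close, or fill a call up. It gives the time, the measured TCP pose, the force and the opening at its end, in the units of the state.
- sense(): the state, without advancing time (a new reading comes with each control period).
- capture(name): name is "scene" or "top"; returns the picture (400x640x3 uint8, red, green, blue); there is no depth.
- camera_model(name): a dict with "camera_matrix" (3x3 intrinsics, pixels), "T" (4x4, takes a point from camera to world coordinates). Camera axes: x right, y up, looking along -z (the intrinsics and any distortion apply to the point x, -y, -z); pixel columns grow to the right and rows downward; lengths in mm; the calibration is good to about 2 mm. A picture is of the moment at which its call begins. camera_model takes no time and is no camera call.
- close_job(): hands the job in, once; it reports no verdict.
The state is a dict: "clock": time; "q": joint angles; "dq": joint speeds; "joint_torque": joint torques, N m; "tcp_pos": TCP position; "tool_rot": TCP orientation; "ft_force": force on the tool from outside, world axes, zero at the start; "ft_torque": the same for the moment, N m; "finger_gap": finger opening in mm.
Only numpy, scipy, OpenCV 4.12 (cv2) and the standard library are available. Lean on these libraries where they do the work, as an engineer would, in place of code of your own. Each camera call takes 0.05 s, during which the arm holds its last target. There are 200 camera calls.

## Working session

There is one attempt and no reset: what is moved stays moved. The work goes in short steps, Python scripts to look and compute and a tool call to move; the robot and the scene stay as the last step left them, time stands still between calls to the robot, and variables do not carry over. Pictures are saved under pics/ and viewed, about 12 in all and at most 16, crops included, and the job is handed in when it is done.

Besides the shell and the picture viewer there is one more tool, called after ">>>" as name(argument=value, ...), one argument or row to a line, values as JSON. servo_tool: Moves the arm, as the interface text tells. Its arguments: {"type":"object","properties":{"moves":{"type":"array"}},"required":["moves"]}

```bash
ls; mkdir -p pics; python3 - <<'E'
from rig import *
import cv2
s=sense();print({k:s[k] for k in s})
for n in("scene","top"):
    im=capture(n);cv2.imwrite(f"pics/{n}0.png",im[:,:,::-1]);print(n,camera_model(n))
E
```

```text
pics
{'clock': 0.0, 'q': array([ 9.85283147e-01,  1.04689361e-01,  9.64739104e-02,  1.56389109e+00,
       -6.78132575e-07,  1.35309640e+00]), 'dq': array([-0.00011024, -0.0003196 ,  0.00033809,  0.00064076, -0.00171644,
       -0.00090848]), 'joint_torque': array([-5.07781107e-03, -5.56934667e+01,  5.03647041e+01,  1.72256230e-02,
       -6.99292032e-04,  6.08934929e-07]), 'tcp_pos': array([215.55200337, 559.59428719, 230.5306943 ]), 'tool_rot': array([-5.74414762e-01, -3.08811183e+00,  1.89443091e-03]), 'ft_force': array([-0.07057427, -0.0792968 , -0.2740706 ]), 'ft_torque': array([-0.02118241, -0.0144369 ,  0.04621439]), 'finger_gap': 85.28760775861832}
scene {'camera_matrix': array([[463.85470567,   0.        , 320.19903636],
       [  0.        , 463.85470567, 195.04106576],
       [  0.        ,   0.        ,   1.        ]]), 'T': array([[ 5.64519741e-01, -4.78115334e-01,  6.72847077e-01,
         1.44271862e+03],
       [ 8.25404587e-01,  3.22074963e-01, -4.63653951e-01,
        -6.81690139e+02],
       [ 4.97286647e-03,  8.17112872e-01,  5.76456265e-01,
         8.34793829e+02],
       [ 0.00000000e+00,  0.00000000e+00,  0.00000000e+00,
         1.00000000e+00]])}
top {'camera_matrix': array([[388.82340917,   0.        , 318.9588907 ],
       [  0.        , 388.82340917, 200.32807917],
       [  0.        ,   0.        ,   1.        ]]), 'T': array([[ 1.42946790e-02,  9.89995602e-01, -1.40372256e-01,
         4.36884725e+02],
       [-9.99823688e-01,  1.24425457e-02, -1.40632717e-02,
        -1.13668228e+02],
       [-1.21759889e-02,  1.40548537e-01,  9.89998916e-01,
         1.20014961e+03],
       [ 0.00000000e+00,  0.00000000e+00,  0.00000000e+00,
         1.00000000e+00]])}
```

View pics/top0.png

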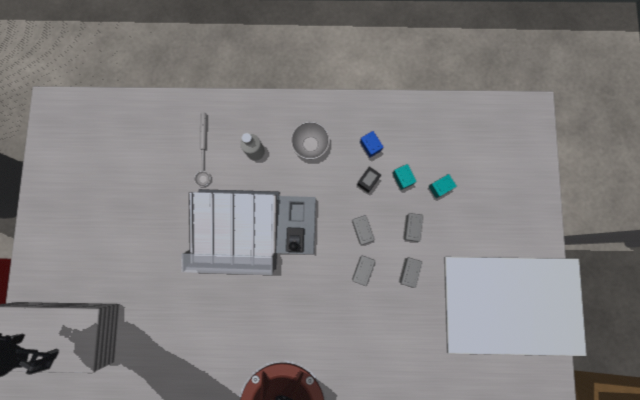

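View pics/scene0.png

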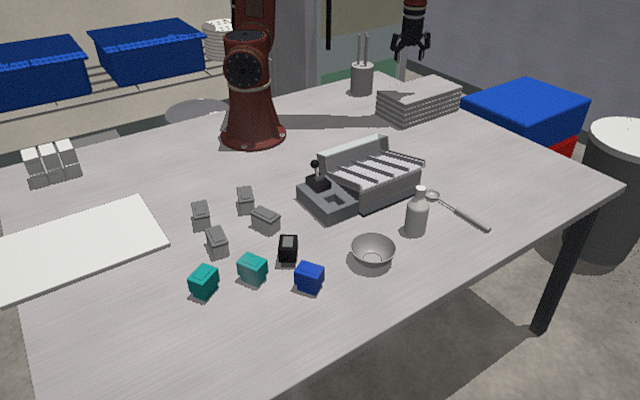

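The top view shows four boxes near (363,230), (414,227), (364,270) and (411,272). The black plug is at (369,180), the socket at (297,212), the switch at (294,240) and the tray at x 190–277. The blue and teal look-alikes are at (372,144), (405,177) and (443,187).

```bash
cat > h.py <<'E'
import numpy as np, cv2
from rig import *
from scipy.spatial.transform import Rotation as R
def ray(n,u,v):
    c=camera_model(n);K=c["camera_matrix"];T=c["T"]
    d=np.linalg.inv(K)@np.array([u,v,1.]);d=np.array([d[0],-d[1],-d[2]])
    return T[:3,3],T[:3,:3]@d
def onz(n,u,v,z):
    o,d=ray(n,u,v);return o+d*(z-o[2])/d[2]
def proj(n,p):
    c=camera_model(n);K=c["camera_matrix"];T=c["T"]
    q=T[:3,:3].T@(np.asarray(p,float)-T[:3,3]);x=K@np.array([q[0],-q[1],-q[2]]);return x[:2]/x[2]
def two(u1,v1,u2,v2):
    (a,d),(b,e)=ray("top",u1,v1),ray("scene",u2,v2)
    s=np.linalg.lstsq(np.c_[d,-e],b-a,rcond=None)[0];p,q=a+d*s[0],b+e*s[1];return (p+q)/2,np.linalg.norm(p-q)
E
python3 - <<'E'
from h import *
im=cv2.imread("pics/top0.png");hsv=cv2.cvtColor(im,cv2.COLOR_BGR2HSV)
g=cv2.cvtColor(im,cv2.COLOR_BGR2GRAY)
print("table",g[250,340],"lid",g[230,363],g[272,411],g[227,414])
m=((g<135)).astype(np.uint8);m[:, :340]=0;m[:,460:]=0;m[:125]=0;m[290:]=0
for c in cv2.findContours(m,cv2.RETR_EXTERNAL,cv2.CHAIN_APPROX_NONE)[0]:
    if cv2.contourArea(c)<80: continue
    (u,v),wh,a=cv2.minAreaRect(c)
    b=np.array([onz("top",*p,55)[:2] for p in cv2.boxPoints(((u,v),wh,a))])
    print((round(u),round(v)),b.mean(0).round(), [np.linalg.norm(b[1]-b[0]).round(),np.linalg.norm(b[2]-b[1]).round()],"yaw",np.arctan2(*(b[1]-b[0])[::-1]).round(3))
cv2.imwrite("pics/crop1.png",cv2.resize(im[120:300,180:460],None,fx=2.85,fy=2.85,interpolation=cv2.INTER_CUBIC))
s=cv2.imread("pics/scene0.png");cv2.imwrite("pics/crop2.png",cv2.resize(s[125:305,180:440],None,fx=3,fy=3,interpolation=cv2.INTER_CUBIC))
E
```

```text
table 151 lid 128 123 119
(410, 272) [ 394. -364.] [np.float64(83.0), np.float64(55.0)] yaw -0.282
(363, 270) [ 396. -229.] [np.float64(83.0), np.float64(53.0)] yaw -0.35
(363, 231) [ 511. -228.] [np.float64(51.0), np.float64(86.0)] yaw -1.236
(413, 228) [ 522. -374.] [np.float64(87.0), np.float64(54.0)] yaw -0.126
(442, 187) [ 643. -463.] [np.float64(84.0), np.float64(56.0)] yaw -1.02
(369, 181) [ 660. -247.] [np.float64(78.0), np.float64(60.0)] yaw -0.607
(404, 178) [ 669. -350.] [np.float64(61.0), np.float64(77.0)] yaw -1.091
(372, 146) [ 768. -255.] [np.float64(62.0), np.float64(84.0)] yaw -1.008
```

View pics/crop1.png

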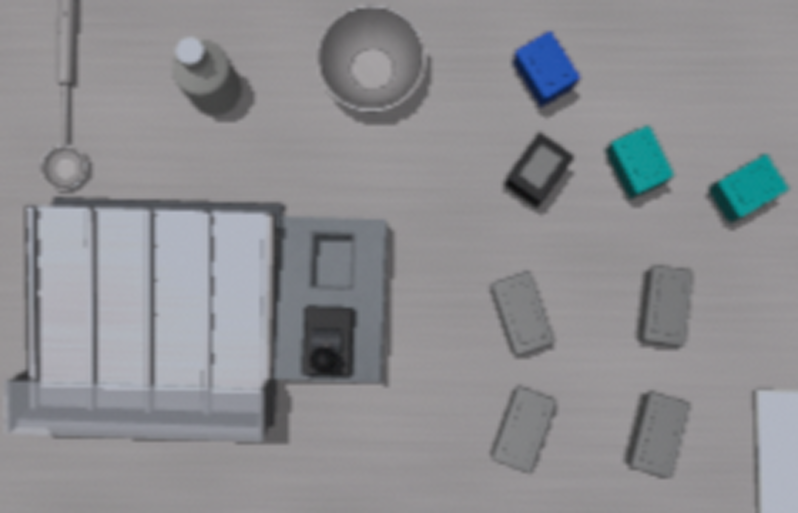

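View pics/crop2.png

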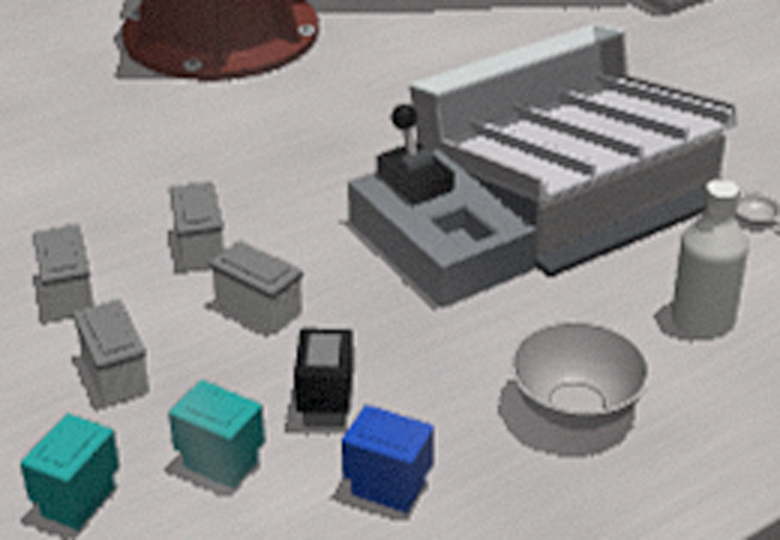

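```bash
python3 - <<'E'
from h import *
t=lambda u,v:((u+.5)/2.85-.5+180,(v+.5)/2.85-.5+120)
s=lambda u,v:((u+.5)/3-.5+180,(v+.5)/3-.5+125)
for a,b in [((94,208),(688,134)),((152,209),(641,151)),((211,210),(592,170))]:
    p,e=two(*t(*a),*s(*b)); print("ribend",p.round(1),e.round(1), "plane97.9:",onz("top",*t(*a),97.9).round(1))
for n,u in (("hoodrib L",(94,383)),("mid",(152,383)),("R",(211,385))): print(n,onz("top",*t(*u),30+45*np.sin(.262)+10).round(1))
print("socket",[onz("top",*t(*c),50).round(1)[:2] for c in ((311,235),(354,233),(355,289),(312,290))])
print("ctrlbox",[onz("top",*t(*c),50).round(1)[:2] for c in ((388,220),(385,383),(276,382),(280,219))])
print("socket scene",[onz("scene",*s(*c),50).round(1)[:2] for c in ((429,213),(465,201),(509,233),(471,250))])
print("box scene",[onz("scene",*s(*c),50).round(1)[:2] for c in ((349,183),(441,271),(545,236))])
p,e=two(*t(325,359),*s(404,117));print("ball",p.round(1),e)
print("plugtop",[onz("top",*t(*c),66).round(1)[:2] for c in ((541,133),(573,158),(543,205),(509,180))])
print("plugtop scene",[onz("scene",*s(*c),66).round(1)[:2] for c in ((302,329),(353,331),(349,370),(296,368))])
# dark-row profile around hood upper edge
g=cv2.imread("pics/top0.png",0);print(g[240:280,225].tolist());
E
```

```text
ribend [613.8 212.1  91.9] 4.0 plane97.9: [611.6 208.6  97.9]
ribend [612.6 151.7  93. ] 1.7 plane97.9: [611.3 149.7  97.9]
ribend [611.8  90.8  92.8] 0.3 plane97.9: [611.1  90.   97.9]
hoodrib L [436.5 212.5  51.7]
mid [437.3 152.5  51.7]
R [436.2  91.6  51.7]
socket [array([593.4,  -7.3]), array([596.1, -52.3]), array([537.2, -54.5]), array([535.6,  -9.8])]
ctrlbox [array([610.3, -87.8]), array([440.8, -87.3]), array([440.2,  25. ]), array([609.9,  25.8])]
socket scene [array([533.4, -46.3]), array([536.3,  -5.1]), array([603.4,  -1.6]), array([605.1, -47.7])]
box scene [array([445.3, -83.4]), array([615.8, -89.7]), array([626.5,  24. ])]
ball [463.2 -29.5 118.3] 1.6751083829052769
plugtop [array([ 701.8, -246.6]), array([ 675.6, -279.8]), array([ 625.6, -248.4]), array([ 651.5, -213.2])]
plugtop scene [array([ 632.6, -246.9]), array([ 659.2, -212.1]), array([ 699.5, -241.3]), array([ 672.9, -276.2])]
[178, 177, 178, 176, 178, 178, 178, 178, 178, 177, 177, 178, 176, 177, 169, 170, 171, 151, 148, 147, 148, 148, 145, 132, 122, 120, 121, 124, 136, 145, 145, 140, 135, 131, 144, 148, 149, 150, 151, 150]
```

```bash
cat >> h.py <<'E'
B=R.from_euler('y',np.pi)
TY,T0=-0.005,np.array([413.,151.5,30.])
RT=R.from_euler('zy',[TY,-np.pi/12])
def tray(x,y,z): return T0+RT.apply([x,y,z])
def rot(yaw,tilt=0): return R.from_euler('zy',[yaw,-tilt])*B
def plan(wps,start=None):
    """wps: (name,pos,yaw,tilt); prints turn (first), then shift in the turned tool axes"""
    s=sense();p,r=(np.array(s["tcp_pos"]),R.from_rotvec(s["tool_rot"])) if start is None else start
    print("t",round(s["clock"],2),"tcp",p.round(1),"F",np.round(s["ft_force"],1),"gap",round(s["finger_gap"],1))
    for n,q,yaw,tilt in wps:
        r2=rot(yaw,tilt);t=(r.inv()*r2).as_rotvec()
        d=r2.inv().apply(np.asarray(q,float)-p);p,r=np.asarray(q,float),r2
        print(n,np.round(q,0),"turn",t.round(3),"shift_mm",d.round(1),"rows",round(np.abs(d).max()/50,1))
def boxes(tag=None):
    im=capture("top")[:,:,::-1].copy();g=cv2.cvtColor(im,cv2.COLOR_BGR2GRAY)
    if tag: cv2.imwrite(f"pics/{tag}.png",im)
    h=cv2.cvtColor(im,cv2.COLOR_BGR2HSV)
    m=((g<137)&(g>85)&(h[...,1]<60)).astype(np.uint8);m[:,:330]=0;m[:,460:]=0;m[:195]=0;m[300:]=0
    m=cv2.morphologyEx(m,cv2.MORPH_OPEN,np.ones((3,3),np.uint8))
    for c in cv2.findContours(m,cv2.RETR_EXTERNAL,cv2.CHAIN_APPROX_NONE)[0]:
        if cv2.contourArea(c)<150: continue
        b=np.array([onz("top",*p,55)[:2] for p in cv2.boxPoints(cv2.minAreaRect(c))])
        e=[b[1]-b[0],b[2]-b[1]];e.sort(key=np.linalg.norm);y=np.arctan2(e[1][1],e[1][0]);y=(y+np.pi/2)%np.pi-np.pi/2
        c0=b.mean(0);print("box",(c0+.023*(c0-[437,-114])).round(),[int(np.linalg.norm(k)) for k in e],"yaw",y.round(2))
E
python3 - <<'E'
from h import *
boxes()
plan([("via",(470,150,231),-.37,0),("over",(395,-232,150),-.37,0),("down",(395,-232,18),-.37,0),("up",(395,-232,200),-.37,0)])
E
```

```text
box [ 392. -374.] [45, 83] yaw -0.26
box [ 396. -232.] [52, 83] yaw -0.35
box [ 513. -230.] [50, 86] yaw 0.32
box [ 527. -385.] [45, 79] yaw -0.12
t 0.15 tcp [215.6 559.7 230.7] F [-0.1  1.4 -0.7] gap 85.7
via [470 150 231] turn [-0.001 -0.     0.002] shift_mm [-3.853e+02 -2.899e+02 -3.000e-01] rows 7.7
over [ 395 -232  150] turn [0. 0. 0.] shift_mm [ -68.2 -383.3   81. ] rows 7.7
down [ 395 -232   18] turn [0. 0. 0.] shift_mm [  0.   0. 132.] rows 2.6
up [ 395 -232  200] turn [0. 0. 0.] shift_mm [  -0.   -0. -182.] rows 3.6
```

>>> servo_tool(
  moves=[
    [[0, 0, 0, -0.032, -0.024, 0, 0.0854], [0, 0, 0, -0.032, -0.024, 0, 0.0854], [0, 0, 0, -0.032, -0.024, 0, 0.0854], [0, 0, 0, -0.032, -0.024, 0, 0.0854], [0, 0, 0, -0.032, -0.024, 0, 0.0854], [0, 0, 0, -0.032, -0.024, 0, 0.0854], [0, 0, 0, -0.032, -0.024, 0, 0.0854], [0, 0, 0, -0.032, -0.024, 0, 0.0854]],
  ],
)

```text
clock: 0.95
tcp_pos: [386.1, 287.2, 231.2]
tool_rot: [0.574, 3.089, 0.0]
ft_force: [0.4, 0.4, -0.9]
finger_gap: 85.2
```

>>> servo_tool(
  moves=[
    [[0, 0, 0, -0.032, -0.024, 0, 0.0854], [0, 0, 0, -0.032, -0.024, 0, 0.0854], [0, 0, 0, -0.032, -0.024, 0, 0.0854], [0, 0, 0, -0.033, -0.026, 0, 0.0854], [0, 0, 0, -0.006, -0.032, 0, 0.0854], [0, 0, 0, -0.006, -0.032, 0, 0.0854], [0, 0, 0, -0.006, -0.032, 0, 0.0854], [0, 0, 0, -0.006, -0.032, 0, 0.0854]],
  ],
)

```text
clock: 1.75
tcp_pos: [446.6, 21.6, 231.1]
tool_rot: [-0.574, -3.088, -0.0]
ft_force: [0.2, -0.7, -0.8]
finger_gap: 85.3
```

>>> servo_tool(
  moves=[
    [[0, 0, 0, -0.006, -0.032, 0.012, 0.0854], [0, 0, 0, -0.006, -0.032, 0.012, 0.0854], [0, 0, 0, -0.006, -0.032, 0.012, 0.0854], [0, 0, 0, -0.006, -0.032, 0.012, 0.0854], [0, 0, 0, -0.005, -0.032, 0.012, 0.0854], [0, 0, 0, -0.005, -0.032, 0.012, 0.0854], [0, 0, 0, -0.005, -0.032, 0.009, 0.0854], [0, 0, 0, -0.005, -0.031, 0, 0.0854]],
  ],
)

```text
clock: 2.55
tcp_pos: [395.3, -231.7, 148.7]
tool_rot: [-0.575, -3.087, -0.002]
ft_force: [0.4, 0.3, -0.1]
finger_gap: 85.6
```

```bash
python3 - <<'E'
from h import *
plan([("over",(395,-232,150),-.37,0),("down",(395,-232,18),-.37,0)])
boxes()
im=capture("scene");cv2.imwrite("pics/s1.png",cv2.resize(im[130:310,160:400,::-1],None,fx=3,fy=3,interpolation=cv2.INTER_CUBIC))
E
```

```text
t 2.55 tcp [ 395.3 -231.7  148.7] F [ 0.4  0.3 -0.1] gap 85.6
over [ 395 -232  150] turn [ 0.001 -0.002  0.002] shift_mm [ 0.2 -0.4 -1.3] rows 0.0
down [ 395 -232   18] turn [0. 0. 0.] shift_mm [  0.   0. 132.] rows 2.6
box [ 516. -241.] [39, 88] yaw 0.08
box [ 524. -383.] [43, 85] yaw -0.13
```

View pics/s1.png

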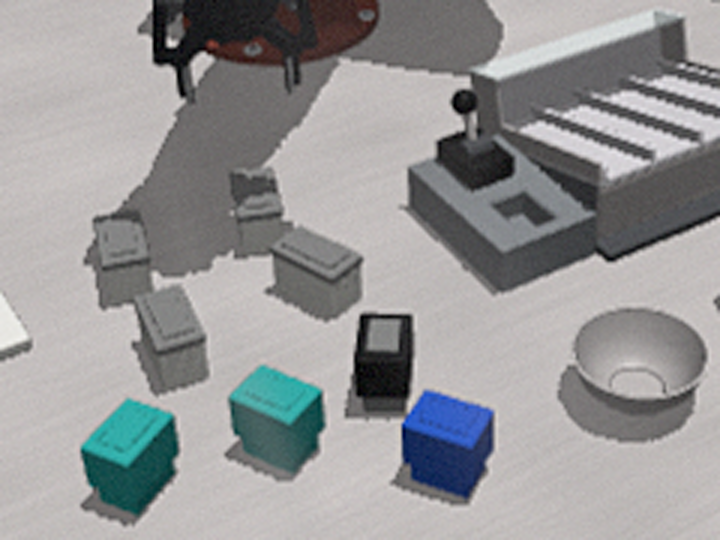

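The gripper is over the near box, centred about (258,205) in this crop, and nothing has been disturbed. I'll go down and grip it.

>>> servo_tool(
  moves=[
    [[0, 0, 0, 0, 0, 0.035, 0.0854], [0, 0, 0, 0, 0, 0.035, 0.0854], [0, 0, 0, 0, 0, 0.03, 0.0854], [0, 0, 0, 0, 0, 0.02, 0.0854], [0, 0, 0, 0, 0, 0.011, 0.0854], [0, 0, 0, 0, 0, 0, 0.03], [0, 0, 0, 0, 0, 0, 0.03], [0, 0, 0, 0, 0, 0, 0.03]],
  ],
)

```text
clock: 3.45
tcp_pos: [397.3, -231.7, 20.8]
tool_rot: [0.574, 3.087, -0.002]
ft_force: [1.0, 0.7, 7.2]
finger_gap: 44.0
```

>>> servo_tool(
  moves=[
    [[0, 0, 0, 0, 0, 0, 0.03], [0, 0, 0, 0, 0, 0, 0.03], [0, 0, 0, 0, 0, 0, 0.03], [0, 0, 0, 0, 0, -0.02, 0.03], [0, 0, 0, 0, 0, -0.04, 0.03], [0, 0, 0, 0, 0, -0.045, 0.03], [0, 0, 0, 0, 0, -0.045, 0.03], [0, 0, 0, 0, 0, -0.04, 0.03]],
  ],
)

```text
clock: 4.25
tcp_pos: [396.5, -231.0, 212.0]
tool_rot: [0.574, 3.087, -0.001]
ft_force: [1.0, -0.7, -2.1]
finger_gap: 43.6
```

```bash
python3 - <<'E'
from h import *
L=np.pi/12
plan([("via",(500,60,210),TY,L),("over",tray(115,90,90),TY,L),("down",tray(115,90,19.5),TY,L),("up",tray(115,90,100),TY,L),("behind",tray(190,90,100),TY,L),("low",tray(190,90,24),TY,L),("push",tray(92,90,24),TY,L)])
E
```

```text
t 4.25 tcp [ 396.5 -231.   212. ] F [ 1.  -0.7 -2.1] gap 43.6
via [500  60 210] turn [-0.05  -0.257 -0.361] shift_mm [-98.  291.4  28.7] rows 5.8
over [501. 241. 147.] turn [0. 0. 0.] shift_mm [ 16.1 180.8  61.3] rows 3.6
down [519. 241.  79.] turn [0. 0. 0.] shift_mm [ 0.  -0.  70.5] rows 1.4
up [499. 241. 156.] turn [0. 0. 0.] shift_mm [ -0.    0.  -80.5] rows 1.6
behind [571. 241. 176.] turn [0. 0. 0.] shift_mm [-75.   0.   0.] rows 1.5
low [591. 241. 102.] turn [0. 0. 0.] shift_mm [ 0. -0. 76.] rows 1.5
push [496. 241.  77.] turn [0. 0. 0.] shift_mm [98. -0. -0.] rows 2.0
```

>>> servo_tool(
  moves=[
    [[-0.0125, -0.064, -0.09, 0, 0, 0, 0.03], [-0.0125, -0.064, -0.09, 0, 0, 0, 0.03], [-0.0125, -0.064, -0.09, 0, 0, 0, 0.03], [-0.0125, -0.065, -0.091, 0, 0, 0, 0.03], [0, 0, 0, -0.012, 0.036, 0.0035, 0.03], [0, 0, 0, -0.012, 0.036, 0.0035, 0.03], [0, 0, 0, -0.012, 0.036, 0.0035, 0.03], [0, 0, 0, -0.012, 0.036, 0.0035, 0.03]],
  ],
)

```text
clock: 5.05
tcp_pos: [447.2, -86.1, 209.0]
tool_rot: [0.009, 2.88, 0.002]
ft_force: [0.5, -0.1, -2.2]
finger_gap: 43.2
```

>>> servo_tool(
  moves=[
    [[0, 0, 0, -0.012, 0.037, 0.004, 0.03], [0, 0, 0, -0.012, 0.037, 0.004, 0.03], [0, 0, 0, -0.012, 0.036, 0.004, 0.03], [0, 0, 0, -0.014, 0.037, 0.003, 0.03], [0, 0, 0, 0.003, 0.036, 0.012, 0.03], [0, 0, 0, 0.003, 0.036, 0.012, 0.03], [0, 0, 0, 0.003, 0.036, 0.012, 0.03], [0, 0, 0, 0.003, 0.036, 0.012, 0.03]],
  ],
)

```text
clock: 5.85
tcp_pos: [500.9, 205.4, 158.1]
tool_rot: [0.007, 2.881, 0.003]
ft_force: [0.6, -1.3, -1.6]
finger_gap: 43.3
```

>>> servo_tool(
  moves=[
    [[0, 0, 0, 0.004, 0.037, 0.013, 0.03], [0, 0, 0, 0, 0, 0.02, 0.03], [0, 0, 0, 0, 0, 0.02, 0.03], [0, 0, 0, 0, 0, 0.01, 0.03], [0, 0, 0, 0, 0, 0, 0.03], [0, 0, 0, 0, 0, 0, 0.03], [0, 0, 0, 0, 0, 0, 0.03], [0, 0, 0, 0, 0, 0, 0.03]],
  ],
)

```text
clock: 6.65
tcp_pos: [514.5, 240.9, 97.8]
tool_rot: [0.007, 2.879, 0.004]
ft_force: [0.3, -0.3, -3.1]
finger_gap: 43.1
```

```bash
python3 - <<'E'
from h import *
L=np.pi/12
plan([("down",tray(115,90,21),TY,L)])
im=capture("scene");a=cv2.resize(im[110:230,290:450,::-1],None,fx=3,fy=3,interpolation=cv2.INTER_CUBIC)
t=capture("top")[170:290,170:330,::-1];t=cv2.resize(t,None,fx=3,fy=3,interpolation=cv2.INTER_CUBIC)
cv2.imwrite("pics/p1.png",np.vstack([a,t])[:,:])
cv2.imwrite("pics/p1.png",cv2.resize(np.hstack([a,t]),(800,300)))
E
```

```text
t 6.65 tcp [514.5 240.9  97.8] F [ 0.3 -0.3 -3.1] gap 43.1
down [519. 241.  80.] turn [ 0.002  0.    -0.   ] shift_mm [ 0.1  0.1 18.2] rows 0.4
```

View pics/p1.png

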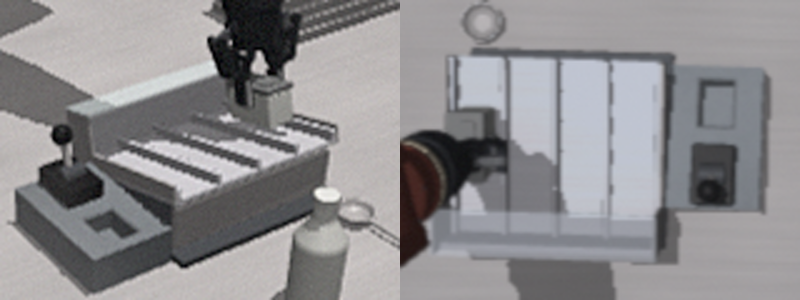

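The box hangs tilted over the leftmost lane, about (470,130) in the right panel, and is aligned with it. I'll lower it gently.

>>> servo_tool(
  moves=[
    [[0, 0, 0, 0, 0, 0.005, 0.03], [0, 0, 0, 0, 0, 0.005, 0.03], [0, 0, 0, 0, 0, 0.003, 0.03], [0, 0, 0, 0, 0, 0.002, 0.03], [0, 0, 0, 0, 0, 0.002, 0.03], [0, 0, 0, 0, 0, 0, 0.03], [0, 0, 0, 0, 0, 0, 0.03], [0, 0, 0, 0, 0, 0, 0.03]],
  ],
)

```text
clock: 7.55
tcp_pos: [517.9, 240.9, 80.4]
tool_rot: [0.007, 2.882, 0.003]
ft_force: [-6.2, -0.5, 3.4]
finger_gap: 43.5
```

```bash
python3 - <<'E'
from h import *
L=np.pi/12
plan([("down",tray(115,90,21),TY,L)])
E
```

```text
t 7.55 tcp [517.9 240.9  80.4] F [-6.2 -0.5  3.4] gap 43.5
down [519. 241.  80.] turn [ 0.001 -0.002  0.   ] shift_mm [-1.1  0.1  0.5] rows 0.0
```

>>> servo_tool(
  moves=[
    [[0, 0, 0, 0, 0, 0, 0.062], [0, 0, 0, 0, 0, 0, 0.062], [0, 0, 0, 0, 0, 0, 0.062], [0, 0, 0, 0, 0, 0, 0.062], [0, 0, 0, 0, 0, -0.02, 0.062], [0, 0, 0, 0, 0, -0.03, 0.062], [0, 0, 0, 0, 0, -0.03, 0.062], [0, 0, 0, -0.035, 0, 0, 0.062]],
  ],
)

```text
clock: 8.35
tcp_pos: [531.1, 241.9, 171.8]
tool_rot: [0.004, 2.875, 0.006]
ft_force: [-0.2, 0.4, 1.5]
finger_gap: 62.0
```

>>> servo_tool(
  moves=[
    [[0, 0, 0, -0.04, 0, 0, 0], [0, 0, 0, 0, 0, 0, 0], [0, 0, 0, 0, 0, 0, 0], [0, 0, 0, 0, 0, 0, 0], [0, 0, 0, 0, 0, 0.03, 0], [0, 0, 0, 0, 0, 0.03, 0], [0, 0, 0, 0, 0, 0.016, 0], [0, 0, 0, 0, 0, 0, 0]],
  ],
)

```text
clock: 9.15
tcp_pos: [587.6, 240.2, 100.4]
tool_rot: [0.006, 2.885, 0.002]
ft_force: [-0.8, 0.1, -0.8]
finger_gap: 0.2
```

>>> servo_tool(
  moves=[
    [[0, 0, 0, 0.012, 0, 0, 0], [0, 0, 0, 0.012, 0, 0, 0], [0, 0, 0, 0.012, 0, 0, 0], [0, 0, 0, 0.012, 0, 0, 0], [0, 0, 0, 0.012, 0, 0, 0], [0, 0, 0, 0.012, 0, 0, 0], [0, 0, 0, 0.01, 0, 0, 0], [0, 0, 0, 0, 0, 0, 0]],
  ],
)

```text
clock: 9.95
tcp_pos: [509.8, 241.3, 83.0]
tool_rot: [0.006, 2.88, 0.004]
ft_force: [-1.0, 0.1, -1.4]
finger_gap: -0.2
```

```bash
cat >> h.py <<'E'
L=np.pi/12
def intray():
    p=RT.inv().apply(np.array(sense()["tcp_pos"])-T0);print("tray frame",p.round(1))
E
python3 - <<'E'
from h import *
plan([("push",tray(92,90,24),TY,L)]);intray()
im=capture("scene");a=cv2.resize(im[110:230,290:450,::-1],None,fx=3,fy=3,interpolation=cv2.INTER_CUBIC)
t=capture("top")[170:290,170:330,::-1];t=cv2.resize(t,None,fx=3,fy=3,interpolation=cv2.INTER_CUBIC)
cv2.imwrite("pics/p2.png",cv2.resize(np.hstack([a,t]),(800,300)))
E
```

```text
t 9.95 tcp [509.8 241.3  83. ] F [-1.   0.1 -1.4] gap -0.2
push [496. 241.  77.] turn [ 0.002 -0.     0.001] shift_mm [14.7 -0.3  2.2] rows 0.3
tray frame [106.7  90.3  26.2]
```

View pics/p2.png

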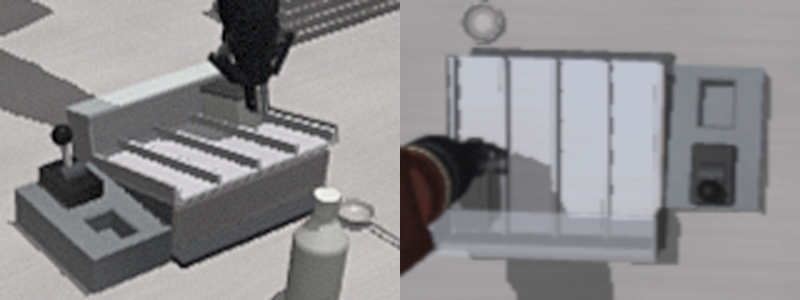

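The fingers are behind the box, about (262,115) in the left panel, and it is sliding cleanly in its lane. I'll finish the push to the stop.

>>> servo_tool(
  moves=[
    [[0, 0, 0, 0.004, 0, 0, 0], [0, 0, 0, 0.004, 0, 0, 0], [0, 0, 0, 0.004, 0, 0, 0], [0, 0, 0, 0.003, 0, 0, 0], [0, 0, 0, 0.002, 0, 0, 0], [0, 0, 0, 0, 0, 0, 0], [0, 0, 0, 0, 0, 0, 0], [0, 0, 0, 0, 0, 0, 0]],
  ],
)

```text
clock: 10.85
tcp_pos: [493.7, 240.9, 77.3]
tool_rot: [0.007, 2.882, 0.003]
ft_force: [0.1, -0.5, -0.0]
finger_gap: 0.0
```

```bash
python3 - <<'E'
from h import *
plan([]);intray()
E
```

```text
t 10.85 tcp [493.7 240.9  77.3] F [ 0.1 -0.5 -0. ] gap 0.0
tray frame [89.7 89.9 24.8]
```

>>> servo_tool(
  moves=[
    [[0, 0, 0, 0.001, 0, 0, 0], [0, 0, 0, 0.001, 0, 0, 0], [0, 0, 0, 0.001, 0, 0, 0], [0, 0, 0, 0.001, 0, 0, 0], [0, 0, 0, 0, 0, 0, 0], [0, 0, 0, 0, 0, 0, 0], [0, 0, 0, 0, 0, 0, 0], [0, 0, 0, 0, 0, 0, 0]],
  ],
)

```text
clock: 11.65
tcp_pos: [492.9, 240.6, 78.6]
tool_rot: [0.009, 2.875, 0.003]
ft_force: [11.5, -2.9, -0.2]
finger_gap: -0.0
```

```bash
python3 - <<'E'
from h import *
plan([]);intray()
t=capture("top")[180:290,170:290,::-1];cv2.imwrite("pics/p3.png",cv2.resize(t,None,fx=5,fy=5,interpolation=cv2.INTER_CUBIC))
E
```

```text
t 11.65 tcp [492.9 240.6  78.6] F [11.5 -2.9 -0.2] gap -0.0
tray frame [89.3 89.5 26.2]
```

```bash
python3 - <<'E'
from h import *
boxes("t2")
plan([("back",tray(99,90,25),TY,L),("up",tray(99,90,125),TY,L),("via",(500,60,200),0.33,0),("over",(513,-230,130),.33,0),("down",(513,-230,18),.33,0)])
E
```

```text
box [ 391. -372.] [43, 82] yaw -0.26
box [ 524. -383.] [43, 85] yaw -0.13
t 11.75 tcp [492.9 240.6  78.6] F [12.  -2.6 -0.1] gap -0.1
back [503. 241.  80.] turn [ 0.001  0.005 -0.001] shift_mm [-9.7  0.4  1.3] rows 0.2
up [477. 241. 176.] turn [0. 0. 0.] shift_mm [  -0.    0. -100.] rows 2.0
via [500  60 200] turn [-0.043  0.26  -0.333] shift_mm [  36.6 -178.8  -23.5] rows 3.6
over [ 513 -230  130] turn [0. 0. 0.] shift_mm [  81.7 -278.6   70. ] rows 5.6
down [ 513 -230   18] turn [0. 0. 0.] shift_mm [  0.   0. 112.] rows 2.2
```

```bash
python3 - <<'E'
import cv2
t=cv2.imread("pics/t2.png")[160:300,330:450];cv2.imwrite("pics/t2c.png",cv2.resize(t,None,fx=4,fy=4,interpolation=cv2.INTER_CUBIC))
g=cv2.cvtColor(t,cv2.COLOR_BGR2GRAY);print(g[62:80:2,25:45:2])
E
```

```text
[[140 136 138 138 137 136 131 141 162 161]
 [138 138 139 138 137 137 133 139 162 162]
 [125 132 138 139 137 136 127 131 158 159]
 [103 140 139 139 137 137 132 130 139 162]
 [103 137 133 138 139 138 136 131 138 162]
 [127 124 129 137 138 138 137 131 125 160]
 [141 100 140 138 138 138 137 136 132 144]
 [159 102 136 131 138 137 138 137 129 128]
 [160 127 123 129 137 138 136 126 121 122]]
```

View pics/t2c.png

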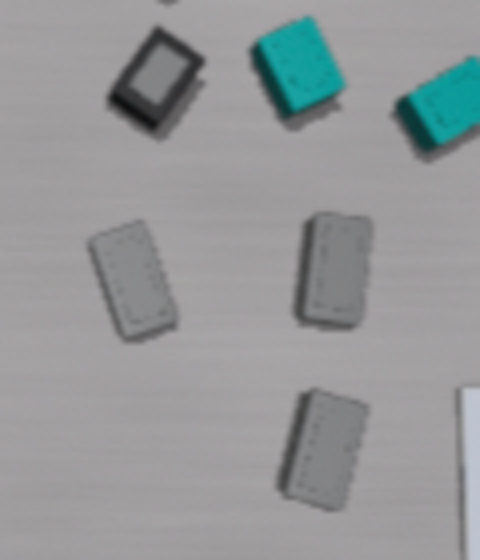

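Box C at crop (133,282) has not moved. It was only missed by my threshold after an exposure change, which I'll fix. Going for it now.

>>> servo_tool(
  moves=[
    [[0, 0, 0, -0.013, 0, 0, 0], [0, 0, 0, 0, 0, -0.033, 0], [0, 0, 0, 0, 0, -0.034, 0], [0, 0, 0, 0, 0, -0.033, 0], [-0.011, 0.065, -0.083, 0, 0, 0, 0.0854], [-0.011, 0.065, -0.083, 0, 0, 0, 0.0854], [-0.011, 0.065, -0.083, 0, 0, 0, 0.0854], [-0.011, 0.065, -0.084, 0, 0, 0, 0.0854]],
  ],
)

```text
clock: 12.55
tcp_pos: [476.9, 240.7, 176.9]
tool_rot: [0.521, -3.094, -0.006]
ft_force: [-0.1, 0.2, 0.1]
finger_gap: 58.1
```

>>> servo_tool(
  moves=[
    [[0, 0, 0, 0.007, -0.036, -0.005, 0.0854], [0, 0, 0, 0.007, -0.036, -0.005, 0.0854], [0, 0, 0, 0.007, -0.036, -0.005, 0.0854], [0, 0, 0, 0.008, -0.036, -0.005, 0.0854], [0, 0, 0, 0.008, -0.036, -0.005, 0.0854], [0, 0, 0, 0.012, -0.04, 0.005, 0.0854], [0, 0, 0, 0.012, -0.04, 0.005, 0.0854], [0, 0, 0, 0.012, -0.04, 0.012, 0.0854]],
  ],
)

```text
clock: 13.35
tcp_pos: [505.4, -68.4, 179.3]
tool_rot: [0.517, -3.099, -0.004]
ft_force: [0.7, -0.4, 0.6]
finger_gap: 85.7
```

>>> servo_tool(
  moves=[
    [[0, 0, 0, 0.012, -0.04, 0.012, 0.0854], [0, 0, 0, 0.012, -0.04, 0.012, 0.0854], [0, 0, 0, 0.012, -0.04, 0.012, 0.0854], [0, 0, 0, 0.01, -0.038, 0.012, 0.0854], [0, 0, 0, 0, 0, 0, 0.0854], [0, 0, 0, 0, 0, 0, 0.0854], [0, 0, 0, 0, 0, 0, 0.0854], [0, 0, 0, 0, 0, 0, 0.0854]],
  ],
)

```text
clock: 14.15
tcp_pos: [513.3, -229.9, 130.7]
tool_rot: [0.519, -3.097, -0.005]
ft_force: [0.7, 0.0, -0.2]
finger_gap: 85.2
```

```bash
sed -i 's/g<137/g<np.median(g[195:300,330:460])-9/' h.py; python3 - <<'E'
from h import *
plan([("over",(513,-230,130),.34,0),("down",(513,-230,18),.34,0)])
E
```

```text
t 14.15 tcp [ 513.3 -229.9  130.7] F [ 0.7  0.  -0.2] gap 85.2
over [ 513 -230  130] turn [ 0.003 -0.    -0.008] shift_mm [0.3 0.  0.7] rows 0.0
down [ 513 -230   18] turn [0. 0. 0.] shift_mm [  0.   0. 112.] rows 2.2
```

>>> servo_tool(
  moves=[
    [[0, 0, 0, 0, 0, 0.035, 0.0854], [0, 0, 0, 0, 0, 0.035, 0.0854], [0, 0, 0, 0, 0, 0.025, 0.0854], [0, 0, 0, 0, 0, 0.012, 0.0854], [0, 0, 0, 0, 0, 0.005, 0.0854], [0, 0, 0, 0, 0, 0, 0.03], [0, 0, 0, 0, 0, 0, 0.03], [0, 0, 0, 0, 0, 0, 0.03]],
  ],
)

```text
clock: 14.95
tcp_pos: [513.6, -231.2, 19.7]
tool_rot: [-0.517, 3.099, 0.003]
ft_force: [-1.6, 2.3, 4.3]
finger_gap: 43.7
```

>>> servo_tool(
  moves=[
    [[0, 0, 0, 0, 0, 0, 0.03], [0, 0, 0, 0, 0, 0, 0.03], [0, 0, 0, 0, 0, 0, 0.03], [0, 0, 0, 0, 0, -0.02, 0.03], [0, 0, 0, 0, 0, -0.04, 0.03], [0, 0, 0, 0, 0, -0.045, 0.03], [0, 0, 0, 0, 0, -0.045, 0.03], [0, 0, 0, 0, 0, -0.04, 0.03]],
  ],
)

```text
clock: 15.75
tcp_pos: [513.1, -231.2, 210.9]
tool_rot: [0.517, -3.098, -0.003]
ft_force: [0.8, -0.8, -1.5]
finger_gap: 43.4
```

```bash
python3 - <<'E'
from h import *
plan([("via",(500,0,210),TY,L),("over",tray(115,30,90),TY,L),("pre",tray(115,30,28),TY,L)])
E
```

```text
t 15.75 tcp [ 513.1 -231.2  210.9] F [ 0.8 -0.8 -1.5] gap 43.4
via [500   0 210] turn [ 0.045 -0.26   0.333] shift_mm [ 14.1 231.2  -2.5] rows 4.6
over [501. 181. 147.] turn [0. 0. 0.] shift_mm [ 16.4 180.8  61.3] rows 3.6
pre [517. 181.  87.] turn [0. 0. 0.] shift_mm [ 0. -0. 62.] rows 1.2
```

>>> servo_tool(
  moves=[
    [[0.011, -0.065, 0.083, 0, 0, 0, 0.03], [0.011, -0.065, 0.083, 0, 0, 0, 0.03], [0.011, -0.065, 0.083, 0, 0, 0, 0.03], [0.012, -0.065, 0.084, 0, 0, 0, 0.03], [0, 0, 0, 0.002, 0.039, 0, 0.03], [0, 0, 0, 0.002, 0.039, 0, 0.03], [0, 0, 0, 0.002, 0.039, 0, 0.03], [0, 0, 0, 0.002, 0.038, 0, 0.03]],
  ],
)

```text
clock: 16.55
tcp_pos: [505.6, -74.9, 206.7]
tool_rot: [0.008, 2.881, 0.002]
ft_force: [1.2, 0.7, -1.0]
finger_gap: 43.3
```

>>> servo_tool(
  moves=[
    [[0, 0, 0, 0.003, 0.038, 0, 0.03], [0, 0, 0, 0.003, 0.038, -0.002, 0.03], [0, 0, 0, 0.003, 0.036, 0.012, 0.03], [0, 0, 0, 0.003, 0.036, 0.012, 0.03], [0, 0, 0, 0.003, 0.036, 0.012, 0.03], [0, 0, 0, 0.003, 0.036, 0.012, 0.03], [0, 0, 0, 0.004, 0.037, 0.013, 0.03], [0, 0, 0, 0, 0, 0.02, 0.03]],
  ],
)

```text
clock: 17.35
tcp_pos: [505.9, 185.0, 125.5]
tool_rot: [0.0, 2.88, 0.005]
ft_force: [1.0, -0.0, -2.4]
finger_gap: 43.3
```

>>> servo_tool(
  moves=[
    [[0, 0, 0, 0, 0, 0.02, 0.03], [0, 0, 0, 0, 0, 0.014, 0.03], [0, 0, 0, 0, 0, 0.008, 0.03], [0, 0, 0, 0, 0, 0.003, 0.03], [0, 0, 0, 0, 0, 0.002, 0.03], [0, 0, 0, 0, 0, 0.001, 0.03], [0, 0, 0, 0, 0, 0, 0.03], [0, 0, 0, 0, 0, 0, 0.03]],
  ],
)

```text
clock: 18.15
tcp_pos: [519.1, 181.0, 79.6]
tool_rot: [0.007, 2.88, 0.002]
ft_force: [-4.6, -1.2, 4.5]
finger_gap: 43.5
```

```bash
python3 - <<'E'
from h import *
plan([("down",tray(115,30,21),TY,L)]);intray()
E
```

```text
t 18.15 tcp [519.1 181.   79.6] F [-4.6 -1.2  4.5] gap 43.5
down [519. 181.  80.] turn [ 0.001 -0.    -0.   ] shift_mm [ 0.2 -0.  -0.5] rows 0.0
tray frame [115.2  30.   20.5]
```

>>> servo_tool(
  moves=[
    [[0, 0, 0, 0, 0, 0, 0.062], [0, 0, 0, 0, 0, 0, 0.062], [0, 0, 0, 0, 0, 0, 0.062], [0, 0, 0, 0, 0, 0, 0.062], [0, 0, 0, 0, 0, -0.02, 0.062], [0, 0, 0, 0, 0, -0.03, 0.062], [0, 0, 0, 0, 0, -0.03, 0.062], [0, 0, 0, -0.035, 0, 0, 0.062]],
  ],
)

```text
clock: 18.95
tcp_pos: [531.9, 181.9, 170.8]
tool_rot: [0.005, 2.874, 0.004]
ft_force: [0.7, 0.4, 0.9]
finger_gap: 62.1
```

>>> servo_tool(
  moves=[
    [[0, 0, 0, -0.04, 0, 0, 0], [0, 0, 0, 0, 0, 0, 0], [0, 0, 0, 0, 0, 0, 0], [0, 0, 0, 0, 0, 0, 0], [0, 0, 0, 0, 0, 0.03, 0], [0, 0, 0, 0, 0, 0.03, 0], [0, 0, 0, 0, 0, 0.016, 0], [0, 0, 0, 0, 0, 0, 0]],
  ],
)

```text
clock: 19.75
tcp_pos: [587.8, 180.6, 98.8]
tool_rot: [0.007, 2.885, 0.002]
ft_force: [-0.4, -0.1, -1.0]
finger_gap: 0.1
```

>>> servo_tool(
  moves=[
    [[0, 0, 0, 0.012, 0, 0, 0], [0, 0, 0, 0.012, 0, 0, 0], [0, 0, 0, 0.012, 0, 0, 0], [0, 0, 0, 0.012, 0, 0, 0], [0, 0, 0, 0.012, 0, 0, 0], [0, 0, 0, 0.012, 0, 0, 0], [0, 0, 0, 0.012, 0, 0, 0], [0, 0, 0, 0.008, 0, 0, 0]],
  ],
)

```text
clock: 20.55
tcp_pos: [501.0, 181.5, 79.6]
tool_rot: [0.006, 2.879, 0.003]
ft_force: [1.6, -0.1, 2.2]
finger_gap: 0.2
```

>>> servo_tool(
  moves=[
    [[0, 0, 0, 0.004, 0, 0, 0], [0, 0, 0, 0.003, 0, 0, 0], [0, 0, 0, 0.002, 0, 0, 0], [0, 0, 0, 0.001, 0, 0, 0], [0, 0, 0, 0.001, 0, 0, 0], [0, 0, 0, 0.001, 0, 0, 0], [0, 0, 0, 0, 0, 0, 0], [0, 0, 0, 0, 0, 0, 0]],
  ],
)

```text
clock: 21.35
tcp_pos: [492.3, 180.8, 76.8]
tool_rot: [0.009, 2.876, 0.001]
ft_force: [10.8, -1.7, 0.9]
finger_gap: 0.0
```

```bash
python3 - <<'E'
from h import *
intray();boxes()
plan([("up",tray(99,30,125),TY,L),("via",(500,-60,200),-.12,0),("over",(524,-382,130),-.12,0)])
E
```

```text
tray frame [88.6 29.7 24.6]
box [ 392. -374.] [48, 83] yaw -0.29
box [ 525. -385.] [46, 88] yaw -0.13
t 21.4 tcp [492.3 180.8  76.7] F [11.3 -2.6  0. ] gap -0.0
up [476. 181. 176.] turn [ 0.     0.004 -0.001] shift_mm [ -10.4    0.3 -100.4] rows 2.0
via [500 -60 200] turn [0.016 0.261 0.114] shift_mm [ -52.3 -236.4  -23.6] rows 4.7
over [ 524 -382  130] turn [0. 0. 0.] shift_mm [ -62.4 -316.8   70. ] rows 6.3
```

>>> servo_tool(
  moves=[
    [[0, 0, 0, -0.013, 0, 0, 0], [0, 0, 0, 0, 0, -0.033, 0], [0, 0, 0, 0, 0, -0.034, 0], [0, 0, 0, 0, 0, -0.033, 0], [0.004, 0.065, 0.028, 0, 0, 0, 0.0854], [0.004, 0.065, 0.028, 0, 0, 0, 0.0854], [0.004, 0.065, 0.028, 0, 0, 0, 0.0854], [0.004, 0.066, 0.029, 0, 0, 0, 0.0854]],
  ],
)

```text
clock: 22.2
tcp_pos: [476.3, 181.1, 174.8]
tool_rot: [-0.187, -3.132, -0.001]
ft_force: [0.1, -0.3, -0.2]
finger_gap: 58.1
```

>>> servo_tool(
  moves=[
    [[0, 0, 0, -0.009, -0.039, -0.004, 0.0854], [0, 0, 0, -0.009, -0.039, -0.004, 0.0854], [0, 0, 0, -0.009, -0.039, -0.004, 0.0854], [0, 0, 0, -0.009, -0.04, -0.004, 0.0854], [0, 0, 0, -0.008, -0.04, -0.004, 0.0854], [0, 0, 0, -0.008, -0.04, -0.004, 0.0854], [0, 0, 0, -0.008, -0.04, 0.004, 0.0854], [0, 0, 0, -0.008, -0.04, 0.008, 0.0854]],
  ],
)

```text
clock: 23.0
tcp_pos: [506.6, -143.6, 186.8]
tool_rot: [-0.186, -3.135, -0.001]
ft_force: [1.4, 0.1, -0.6]
finger_gap: 85.5
```

>>> servo_tool(
  moves=[
    [[0, 0, 0, -0.008, -0.04, 0.01, 0.0854], [0, 0, 0, -0.008, -0.04, 0.01, 0.0854], [0, 0, 0, -0.008, -0.04, 0.01, 0.0854], [0, 0, 0, -0.008, -0.039, 0.01, 0.0854], [0, 0, 0, -0.007, -0.039, 0.01, 0.0854], [0, 0, 0, -0.007, -0.039, 0.008, 0.0854], [0, 0, 0, 0, 0, 0, 0.0854], [0, 0, 0, 0, 0, 0, 0.0854]],
  ],
)

```text
clock: 23.8
tcp_pos: [523.5, -382.6, 127.0]
tool_rot: [-0.188, -3.133, -0.005]
ft_force: [-0.2, 0.1, 0.6]
finger_gap: 85.8
```

```bash
python3 - <<'E'
from h import *
plan([("over",(524,-383,130),-.13,0),("down",(524,-383,18),-.13,0)])
im=capture("scene");a=cv2.resize(im[130:310,170:450,::-1],None,fx=2.8,fy=2.8,interpolation=cv2.INTER_CUBIC);cv2.imwrite("pics/s3.png",a)
E
```

```text
t 23.8 tcp [ 523.5 -382.6  127. ] F [-0.2  0.1  0.6] gap 85.8
over [ 524 -383  130] turn [ 0.003 -0.003  0.01 ] shift_mm [-0.6 -0.3 -3. ] rows 0.1
down [ 524 -383   18] turn [0. 0. 0.] shift_mm [  0.   0. 112.] rows 2.2
```

View pics/s3.png

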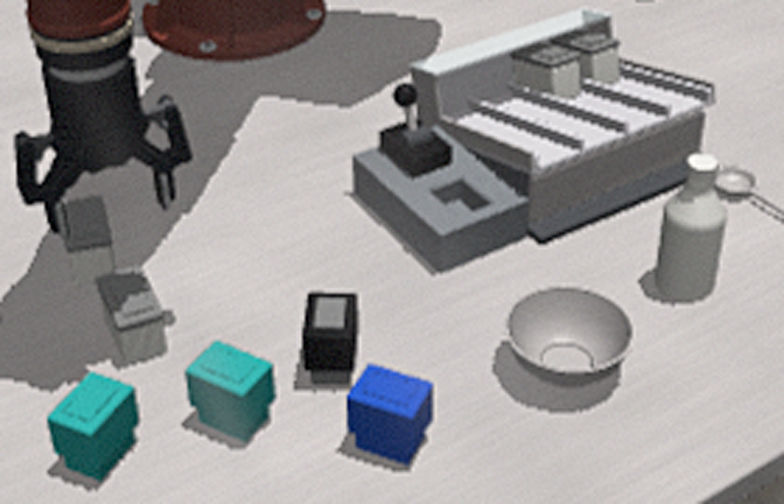

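Boxes 1 and 2 rest against the stop in the left lanes, at about (545,70) and (595,58). The gripper is above the box at (130,315).

>>> servo_tool(
  moves=[
    [[0, 0, 0, 0, 0, 0.035, 0.0854], [0, 0, 0, 0, 0, 0.035, 0.0854], [0, 0, 0, 0, 0, 0.024, 0.0854], [0, 0, 0, 0, 0, 0.01, 0.0854], [0, 0, 0, 0, 0, 0.005, 0.0854], [0, 0, 0, 0, 0, 0, 0.03], [0, 0, 0, 0, 0, 0, 0.03], [0, 0, 0, 0, 0, 0, 0.03]],
  ],
)

```text
clock: 24.65
tcp_pos: [524.8, -382.8, 21.1]
tool_rot: [0.186, 3.135, -0.001]
ft_force: [0.7, 7.5, 4.0]
finger_gap: 43.7
```

>>> servo_tool(
  moves=[
    [[0, 0, 0, 0, 0, 0, 0.03], [0, 0, 0, 0, 0, 0, 0.03], [0, 0, 0, 0, 0, 0, 0.03], [0, 0, 0, 0, 0, -0.02, 0.03], [0, 0, 0, 0, 0, -0.04, 0.03], [0, 0, 0, 0, 0, -0.045, 0.03], [0, 0, 0, 0, 0, -0.045, 0.03], [0, 0, 0, 0, 0, -0.04, 0.03]],
  ],
)

```text
clock: 25.45
tcp_pos: [524.2, -382.6, 211.9]
tool_rot: [-0.186, -3.136, -0.0]
ft_force: [1.2, -0.7, -2.7]
finger_gap: 43.1
```

```bash
python3 - <<'E'
from h import *
plan([("via",(500,-60,210),TY,L),("over",tray(115,-30,90),TY,L),("pre",tray(115,-30,28),TY,L)])
E
```

```text
t 25.45 tcp [ 524.2 -382.6  211.9] F [ 1.2 -0.7 -2.7] gap 43.1
via [500 -60 210] turn [-0.016 -0.262 -0.113] shift_mm [ 25.5 322.4  -4.4] rows 6.4
over [501. 121. 147.] turn [0. 0. 0.] shift_mm [ 16.7 180.8  61.3] rows 3.6
pre [517. 121.  87.] turn [0. 0. 0.] shift_mm [ 0. -0. 62.] rows 1.2
```

>>> servo_tool(
  moves=[
    [[-0.004, -0.065, -0.028, 0, 0, 0, 0.03], [-0.004, -0.065, -0.028, 0, 0, 0, 0.03], [-0.004, -0.066, -0.028, 0, 0, 0, 0.03], [-0.004, -0.066, -0.029, 0, 0, 0, 0.03], [0, 0, 0, 0.003, 0.04, 0, 0.03], [0, 0, 0, 0.003, 0.04, 0, 0.03], [0, 0, 0, 0.003, 0.04, 0, 0.03], [0, 0, 0, 0.003, 0.04, 0, 0.03]],
  ],
)

```text
clock: 26.25
tcp_pos: [512.7, -221.1, 206.4]
tool_rot: [0.008, 2.88, 0.002]
ft_force: [0.6, -0.7, -3.1]
finger_gap: 43.0
```

>>> servo_tool(
  moves=[
    [[0, 0, 0, 0.003, 0.04, -0.001, 0.03], [0, 0, 0, 0.003, 0.04, -0.001, 0.03], [0, 0, 0, 0.004, 0.041, -0.001, 0.03], [0, 0, 0, 0.004, 0.041, -0.001, 0.03], [0, 0, 0, 0.003, 0.036, 0.012, 0.03], [0, 0, 0, 0.003, 0.036, 0.012, 0.03], [0, 0, 0, 0.003, 0.036, 0.012, 0.03], [0, 0, 0, 0.003, 0.036, 0.012, 0.03]],
  ],
)

```text
clock: 27.05
tcp_pos: [500.7, 85.1, 157.7]
tool_rot: [0.007, 2.88, 0.002]
ft_force: [0.3, -0.3, -2.7]
finger_gap: 42.8
```

>>> servo_tool(
  moves=[
    [[0, 0, 0, 0.004, 0.037, 0.013, 0.03], [0, 0, 0, 0, 0, 0.02, 0.03], [0, 0, 0, 0, 0, 0.02, 0.03], [0, 0, 0, 0, 0, 0.015, 0.03], [0, 0, 0, 0, 0, 0.007, 0.03], [0, 0, 0, 0, 0, 0.003, 0.03], [0, 0, 0, 0, 0, 0.002, 0.03], [0, 0, 0, 0, 0, 0, 0.03]],
  ],
)

```text
clock: 27.85
tcp_pos: [518.0, 120.7, 81.1]
tool_rot: [0.007, 2.88, 0.002]
ft_force: [-5.1, 1.0, 1.8]
finger_gap: 43.0
```

```bash
python3 - <<'E'
from h import *
plan([("down",tray(115,-30,21),TY,L)]);intray()
E
```

```text
t 27.85 tcp [518.  120.7  81.1] F [-5.1  1.   1.8] gap 43.0
down [518. 121.  80.] turn [ 0. -0. -0.] shift_mm [-0.2  0.2  1.2] rows 0.0
tray frame [114.8 -30.2  22.2]
```

>>> servo_tool(
  moves=[
    [[0, 0, 0, 0, 0, 0, 0.062], [0, 0, 0, 0, 0, 0, 0.062], [0, 0, 0, 0, 0, 0, 0.062], [0, 0, 0, 0, 0, 0, 0.062], [0, 0, 0, 0, 0, -0.02, 0.062], [0, 0, 0, 0, 0, -0.03, 0.062], [0, 0, 0, 0, 0, -0.03, 0.062], [0, 0, 0, -0.035, 0, 0, 0.062]],
  ],
)

```text
clock: 28.65
tcp_pos: [531.5, 121.1, 172.5]
tool_rot: [0.006, 2.872, 0.002]
ft_force: [0.9, -0.3, 1.4]
finger_gap: 61.8
```

>>> servo_tool(
  moves=[
    [[0, 0, 0, -0.04, 0, 0, 0], [0, 0, 0, 0, 0, 0, 0], [0, 0, 0, 0, 0, 0, 0], [0, 0, 0, 0, 0, 0, 0], [0, 0, 0, 0, 0, 0.03, 0], [0, 0, 0, 0, 0, 0.03, 0], [0, 0, 0, 0, 0, 0.016, 0], [0, 0, 0, 0, 0, 0, 0]],
  ],
)

```text
clock: 29.45
tcp_pos: [587.2, 120.5, 100.3]
tool_rot: [0.007, 2.884, 0.002]
ft_force: [0.2, 0.1, 0.8]
finger_gap: -0.1
```

>>> servo_tool(
  moves=[
    [[0, 0, 0, 0.012, 0, 0, 0], [0, 0, 0, 0.012, 0, 0, 0], [0, 0, 0, 0.012, 0, 0, 0], [0, 0, 0, 0.012, 0, 0, 0], [0, 0, 0, 0.012, 0, 0, 0], [0, 0, 0, 0.012, 0, 0, 0], [0, 0, 0, 0.012, 0, 0, 0], [0, 0, 0, 0.008, 0, 0, 0]],
  ],
)

```text
clock: 30.25
tcp_pos: [500.5, 121.0, 80.8]
tool_rot: [0.007, 2.877, 0.002]
ft_force: [1.3, 0.8, 2.4]
finger_gap: 0.2
```

>>> servo_tool(
  moves=[
    [[0, 0, 0, 0.004, 0, 0, 0], [0, 0, 0, 0.003, 0, 0, 0], [0, 0, 0, 0.002, 0, 0, 0], [0, 0, 0, 0.001, 0, 0, 0], [0, 0, 0, 0.001, 0, 0, 0], [0, 0, 0, 0.001, 0, 0, 0], [0, 0, 0, 0, 0, 0, 0], [0, 0, 0, 0, 0, 0, 0]],
  ],
)

```text
clock: 31.05
tcp_pos: [491.1, 120.4, 77.5]
tool_rot: [0.008, 2.876, 0.001]
ft_force: [10.7, -1.5, 1.1]
finger_gap: -0.0
```

```bash
python3 - <<'E'
from h import *
intray();boxes()
plan([("up",tray(99,-30,125),TY,L),("via",(470,-60,200),-.28,0),("over",(392,-373,130),-.28,0)])
E
```

```text
tray frame [ 87.9 -30.6  25.6]
box [ 392. -374.] [48, 84] yaw -0.29
t 31.1 tcp [491.1 120.4  77.4] F [10.1 -1.9 -0.5] gap -0.1
up [476. 121. 176.] turn [-0.     0.004 -0.001] shift_mm [-11.1   0.7 -99.4] rows 2.0
via [470 -60 200] turn [0.037 0.26  0.273] shift_mm [ -44.1 -175.6  -23.7] rows 3.5
over [ 392 -373  130] turn [0. 0. 0.] shift_mm [ -11.5 -322.4   70. ] rows 6.4
```

>>> servo_tool(
  moves=[
    [[0, 0, 0, -0.013, 0, 0, 0], [0, 0, 0, 0, 0, -0.033, 0], [0, 0, 0, 0, 0, -0.034, 0], [0, 0, 0, 0, 0, -0.033, 0], [0.009, 0.065, 0.068, 0, 0, 0, 0.0854], [0.009, 0.065, 0.068, 0, 0, 0, 0.0854], [0.009, 0.065, 0.068, 0, 0, 0, 0.0854], [0.01, 0.066, 0.069, 0, 0, 0, 0.0854]],
  ],
)

```text
clock: 31.9
tcp_pos: [475.3, 120.9, 175.7]
tool_rot: [-0.44, -3.105, -0.001]
ft_force: [-0.6, -0.2, -0.1]
finger_gap: 58.1
```

>>> servo_tool(
  moves=[
    [[0, 0, 0, -0.009, -0.035, -0.005, 0.0854], [0, 0, 0, -0.009, -0.035, -0.005, 0.0854], [0, 0, 0, -0.009, -0.035, -0.005, 0.0854], [0, 0, 0, -0.009, -0.035, -0.005, 0.0854], [0, 0, 0, -0.008, -0.036, -0.004, 0.0854], [0, 0, 0, -0.001, -0.04, 0.004, 0.0854], [0, 0, 0, -0.001, -0.04, 0.008, 0.0854], [0, 0, 0, -0.001, -0.04, 0.01, 0.0854]],
  ],
)

```text
clock: 32.7
tcp_pos: [438.5, -178.1, 177.3]
tool_rot: [-0.437, -3.109, -0.002]
ft_force: [0.6, -0.1, 0.2]
finger_gap: 85.4
```

>>> servo_tool(
  moves=[
    [[0, 0, 0, -0.001, -0.04, 0.01, 0.0854], [0, 0, 0, -0.001, -0.04, 0.01, 0.0854], [0, 0, 0, -0.002, -0.04, 0.01, 0.0854], [0, 0, 0, -0.002, -0.041, 0.01, 0.0854], [0, 0, 0, -0.002, -0.041, 0.008, 0.0854], [0, 0, 0, 0, 0, 0, 0.0854], [0, 0, 0, 0, 0, 0, 0.0854], [0, 0, 0, 0, 0, 0, 0.0854]],
  ],
)

```text
clock: 33.5
tcp_pos: [391.3, -372.1, 129.4]
tool_rot: [-0.436, -3.109, -0.003]
ft_force: [0.1, 0.6, 0.5]
finger_gap: 85.4
```

```bash
python3 - <<'E'
from h import *
plan([("over",(392,-373,130),-.28,0),("down",(392,-373,17),-.28,0)])
E
```

```text
t 33.5 tcp [ 391.3 -372.1  129.4] F [0.1 0.6 0.5] gap 85.4
over [ 392 -373  130] turn [ 0.002 -0.002  0.001] shift_mm [-0.9 -0.7 -0.6] rows 0.0
down [ 392 -373   17] turn [0. 0. 0.] shift_mm [  0.  -0. 113.] rows 2.3
```

>>> servo_tool(
  moves=[
    [[0, 0, 0, 0, 0, 0.035, 0.0854], [0, 0, 0, 0, 0, 0.035, 0.0854], [0, 0, 0, 0, 0, 0.025, 0.0854], [0, 0, 0, 0, 0, 0.012, 0.0854], [0, 0, 0, 0, 0, 0.005, 0.0854], [0, 0, 0, 0, 0, 0, 0.03], [0, 0, 0, 0, 0, 0, 0.03], [0, 0, 0, 0, 0, 0, 0.03]],
  ],
)

```text
clock: 34.3
tcp_pos: [391.9, -373.5, 19.2]
tool_rot: [0.437, 3.111, -0.0]
ft_force: [1.3, 4.4, 3.6]
finger_gap: 43.8
```

>>> servo_tool(
  moves=[
    [[0, 0, 0, 0, 0, 0, 0.03], [0, 0, 0, 0, 0, 0, 0.03], [0, 0, 0, 0, 0, 0, 0.03], [0, 0, 0, 0, 0, -0.02, 0.03], [0, 0, 0, 0, 0, -0.04, 0.03], [0, 0, 0, 0, 0, -0.045, 0.03], [0, 0, 0, 0, 0, -0.045, 0.03], [0, 0, 0, 0, 0, -0.04, 0.03]],
  ],
)

```text
clock: 35.1
tcp_pos: [391.3, -373.2, 210.2]
tool_rot: [-0.437, -3.11, 0.0]
ft_force: [-0.3, -0.4, -2.3]
finger_gap: 43.5
```

```bash
python3 - <<'E'
from h import *
plan([("via",(500,-100,220),TY,L),("over",tray(115,-90,100),TY,L),("pre",tray(115,-90,28),TY,L)])
E
```

```text
t 35.1 tcp [ 391.3 -373.2  210.2] F [-0.3 -0.4 -2.3] gap 43.5
via [ 500 -100  220] turn [-0.037 -0.261 -0.273] shift_mm [-106.2  273.7   18.7] rows 5.5
over [498.  61. 156.] turn [0. 0. 0.] shift_mm [ 19.5 160.8  61. ] rows 3.2
pre [516.  61.  87.] turn [0. 0. 0.] shift_mm [ 0. -0. 72.] rows 1.4
```

>>> servo_tool(
  moves=[
    [[-0.009, -0.065, -0.068, 0, 0, 0, 0.03], [-0.009, -0.065, -0.068, 0, 0, 0, 0.03], [-0.009, -0.065, -0.068, 0, 0, 0, 0.03], [-0.01, -0.066, -0.069, 0, 0, 0, 0.03], [0, 0, 0, -0.013, 0.034, 0.002, 0.03], [0, 0, 0, -0.013, 0.034, 0.002, 0.03], [0, 0, 0, -0.013, 0.034, 0.002, 0.03], [0, 0, 0, -0.013, 0.034, 0.002, 0.03]],
  ],
)

```text
clock: 35.9
tcp_pos: [444.2, -236.2, 213.7]
tool_rot: [0.008, 2.88, 0.002]
ft_force: [0.6, -0.4, -1.5]
finger_gap: 43.2
```

>>> servo_tool(
  moves=[
    [[0, 0, 0, -0.013, 0.034, 0.002, 0.03], [0, 0, 0, -0.013, 0.034, 0.003, 0.03], [0, 0, 0, -0.014, 0.035, 0.003, 0.03], [0, 0, 0, -0.014, 0.035, 0.003, 0.03], [0, 0, 0, 0.004, 0.032, 0.012, 0.03], [0, 0, 0, 0.004, 0.032, 0.012, 0.03], [0, 0, 0, 0.004, 0.032, 0.012, 0.03], [0, 0, 0, 0.004, 0.032, 0.012, 0.03]],
  ],
)

```text
clock: 36.7
tcp_pos: [497.0, 29.7, 166.6]
tool_rot: [0.007, 2.88, 0.002]
ft_force: [-0.3, 0.4, -3.4]
finger_gap: 43.3
```

>>> servo_tool(
  moves=[
    [[0, 0, 0, 0.004, 0.033, 0.013, 0.03], [0, 0, 0, 0, 0, 0.022, 0.03], [0, 0, 0, 0, 0, 0.022, 0.03], [0, 0, 0, 0, 0, 0.018, 0.03], [0, 0, 0, 0, 0, 0.009, 0.03], [0, 0, 0, 0, 0, 0.004, 0.03], [0, 0, 0, 0, 0, 0.003, 0.03], [0, 0, 0, 0, 0, 0, 0.03]],
  ],
)

```text
clock: 37.5
tcp_pos: [517.6, 61.4, 79.4]
tool_rot: [0.007, 2.879, 0.001]
ft_force: [0.6, 0.0, -2.1]
finger_gap: 43.2
```

```bash
python3 - <<'E'
from h import *
plan([("down",tray(115,-90,20),TY,L)]);intray()
E
```

```text
t 37.5 tcp [517.6  61.4  79.4] F [ 0.6  0.  -2.1] gap 43.2
down [518.  61.  79.] turn [0. 0. 0.] shift_mm [-0.8 -0.5  0.6] rows 0.0
tray frame [114.2 -89.5  20.6]
```

>>> servo_tool(
  moves=[
    [[0, 0, 0, 0, 0, 0.0015, 0.03], [0, 0, 0, 0, 0, 0, 0.062], [0, 0, 0, 0, 0, 0, 0.062], [0, 0, 0, 0, 0, 0, 0.062], [0, 0, 0, 0, 0, 0, 0.062], [0, 0, 0, 0, 0, -0.02, 0.062], [0, 0, 0, 0, 0, -0.03, 0.062], [0, 0, 0, 0, 0, -0.032, 0.062]],
  ],
)

```text
clock: 38.3
tcp_pos: [495.6, 61.6, 156.1]
tool_rot: [0.007, 2.882, 0.002]
ft_force: [0.8, -0.7, 0.6]
finger_gap: 62.2
```

>>> servo_tool(
  moves=[
    [[0, 0, 0, -0.035, 0, 0, 0], [0, 0, 0, -0.04, 0, 0, 0], [0, 0, 0, 0, 0, 0, 0], [0, 0, 0, 0, 0, 0, 0], [0, 0, 0, 0, 0, 0.03, 0], [0, 0, 0, 0, 0, 0.03, 0], [0, 0, 0, 0, 0, 0.016, 0], [0, 0, 0, 0, 0, 0, 0]],
  ],
)

```text
clock: 39.1
tcp_pos: [586.1, 61.5, 98.9]
tool_rot: [0.007, 2.885, 0.003]
ft_force: [-0.7, -0.4, -0.0]
finger_gap: -0.2
```

>>> servo_tool(
  moves=[
    [[0, 0, 0, 0.012, 0, 0, 0], [0, 0, 0, 0.012, 0, 0, 0], [0, 0, 0, 0.012, 0, 0, 0], [0, 0, 0, 0.012, 0, 0, 0], [0, 0, 0, 0.012, 0, 0, 0], [0, 0, 0, 0.012, 0, 0, 0], [0, 0, 0, 0.012, 0, 0, 0], [0, 0, 0, 0.008, 0, 0, 0]],
  ],
)

```text
clock: 39.9
tcp_pos: [499.4, 61.6, 79.5]
tool_rot: [0.006, 2.878, 0.001]
ft_force: [1.5, 0.1, 2.4]
finger_gap: -0.3
```

>>> servo_tool(
  moves=[
    [[0, 0, 0, 0.004, 0, 0, 0], [0, 0, 0, 0.003, 0, 0, 0], [0, 0, 0, 0.002, 0, 0, 0], [0, 0, 0, 0.001, 0, 0, 0], [0, 0, 0, 0.001, 0, 0, 0], [0, 0, 0, 0.001, 0, 0, 0], [0, 0, 0, 0, 0, 0, 0], [0, 0, 0, 0, 0, 0, 0]],
  ],
)

```text
clock: 40.7
tcp_pos: [490.4, 61.0, 76.6]
tool_rot: [0.007, 2.875, 0.0]
ft_force: [11.0, -2.8, 0.5]
finger_gap: -0.4
```

```bash
python3 - <<'E'
from h import *
intray()
plan([("up",tray(99,-90,135),TY,L),("via",(570,-80,200),-.58,0),("over",(664,-246,150),-.58,0)])
E
```

```text
tray frame [ 87.2 -90.   24.9]
t 40.7 tcp [490.4  61.   76.6] F [11.  -2.8  0.5] gap -0.4
up [473.  61. 186.] turn [-0.     0.004 -0.   ] shift_mm [ -11.8    0.  -110.1] rows 2.2
via [570 -80 200] turn [0.077 0.254 0.572] shift_mm [-158.2  -64.9  -14.1] rows 3.2
over [ 664 -246  150] turn [0. 0. 0.] shift_mm [-169.6  -87.3   50. ] rows 3.4
```

>>> servo_tool(
  moves=[
    [[0, 0, 0, -0.013, 0, 0, 0], [0, 0, 0, 0, 0, -0.037, 0], [0, 0, 0, 0, 0, -0.037, 0], [0, 0, 0, 0, 0, -0.036, 0], [0.015, 0.051, 0.114, 0, 0, 0, 0], [0.015, 0.051, 0.114, 0, 0, 0, 0], [0.015, 0.051, 0.114, 0, 0, 0, 0], [0.016, 0.051, 0.115, 0, 0, 0, 0]],
  ],
)

```text
clock: 41.5
tcp_pos: [471.8, 61.7, 184.1]
tool_rot: [0.719, 3.009, 0.0]
ft_force: [-0.2, -0.9, -0.2]
finger_gap: -0.4
```

>>> servo_tool(
  moves=[
    [[0.016, 0.05, 0.115, 0, 0, 0, 0], [0, 0, 0, -0.032, -0.013, -0.003, 0.0854], [0, 0, 0, -0.032, -0.013, -0.003, 0.0854], [0, 0, 0, -0.032, -0.013, -0.003, 0.0854], [0, 0, 0, -0.031, -0.013, -0.003, 0.0854], [0, 0, 0, -0.031, -0.013, -0.002, 0.0854], [0, 0, 0, 0, 0, 0, 0.0854], [0, 0, 0, 0, 0, 0, 0.0854]],
  ],
)

```text
clock: 42.3
tcp_pos: [568.2, -79.6, 197.4]
tool_rot: [-0.899, -3.007, 0.0]
ft_force: [-0.3, 0.8, -0.3]
finger_gap: 85.7
```

```bash
python3 - <<'E'
from h import *
plan([("over",(664,-246,150),-.58,0)])
im=capture("top")[:,:,::-1].copy();cv2.imwrite("pics/t5.png",im)
s=capture("scene")[:,:,::-1];cv2.imwrite("pics/s5.png",s)
h=cv2.cvtColor(im,cv2.COLOR_BGR2HSV);g=h[...,2]
m=(g<75).astype(np.uint8);m[:,:340]=0;m[:160]=0;m[205:]=0;m[:,392:]=0
for c in cv2.findContours(m,cv2.RETR_EXTERNAL,cv2.CHAIN_APPROX_NONE)[0]:
    if cv2.contourArea(c)>60: print("plug",cv2.minAreaRect(c),cv2.contourArea(c))
a=cv2.resize(im[160:290,170:390],None,fx=3.6,fy=3.6,interpolation=cv2.INTER_CUBIC);cv2.imwrite("pics/t5c.png",a)
E
```

```text
t 42.3 tcp [568.2 -79.6 197.4] F [-0.3  0.8 -0.3] gap 85.7
over [ 664 -246  150] turn [-0.001 -0.003 -0.001] shift_mm [-171.3  -86.7   47.4] rows 3.4
plug ((368.52685546875, 179.81881713867188), (14.746174812316895, 22.037338256835938), 34.99202346801758) 291.0
```

View pics/t5c.png

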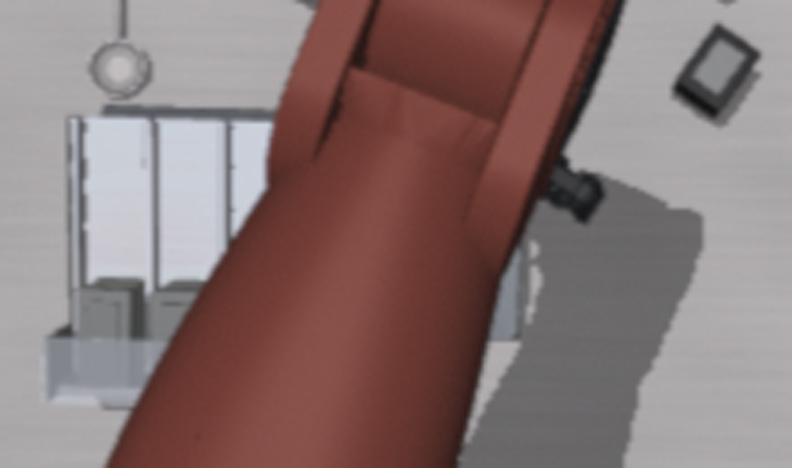

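The plug has not moved and sits at about (715,75) in this crop. Boxes in the left lanes still rest under the hood. Moving over the plug.

>>> servo_tool(
  moves=[
    [[0, 0, 0.02, 0, 0, 0, 0.0854], [0, 0, 0, -0.035, -0.0165, 0.009, 0.0854], [0, 0, 0, -0.035, -0.0165, 0.009, 0.0854], [0, 0, 0, -0.035, -0.0165, 0.009, 0.0854], [0, 0, 0, -0.035, -0.0165, 0.01, 0.0854], [0, 0, 0, -0.034, -0.0165, 0.01, 0.0854], [0, 0, 0, 0, 0, 0, 0.0854], [0, 0, 0, 0, 0, 0, 0.0854]],
  ],
)

```text
clock: 43.2
tcp_pos: [665.3, -245.3, 150.5]
tool_rot: [-0.929, -2.998, -0.001]
ft_force: [0.0, -0.3, 0.4]
finger_gap: 85.1
```

```bash
python3 - <<'E'
from h import *
plan([("down",(665,-245.5,28),-.6,0)])
im=capture("top")[:,:,::-1].copy();cv2.imwrite("pics/t6.png",im)
cv2.imwrite("pics/t6c.png",cv2.resize(im[180:280,180:320],None,fx=5.5,fy=5.5,interpolation=cv2.INTER_CUBIC))
E
```

```text
t 43.2 tcp [ 665.3 -245.3  150.5] F [ 0.  -0.3  0.4] gap 85.1
down [ 665. -246.   28.] turn [-0.    -0.003 -0.001] shift_mm [  0.2  -0.4 122.5] rows 2.4
```

View pics/t6c.png

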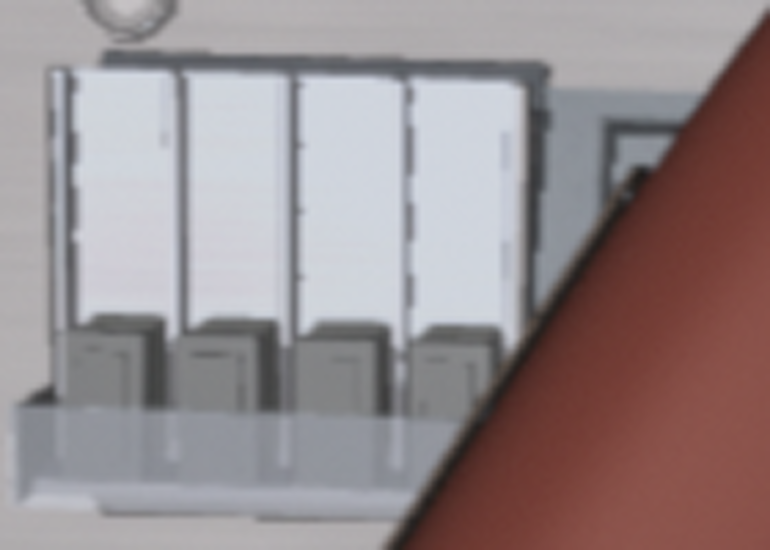

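All four boxes stand upright, one per lane, with their upper ends in a row at crop v≈330 and low ends under the hood. Gripping the plug.

>>> servo_tool(
  moves=[
    [[0, 0, 0, 0, 0, 0.035, 0.0854], [0, 0, 0, 0, 0, 0.035, 0.0854], [0, 0, 0, 0, 0, 0.028, 0.0854], [0, 0, 0, 0, 0, 0.015, 0.0854], [0, 0, 0, 0, 0, 0.009, 0.0854], [0, 0, 0, 0, 0, 0, 0.0854], [0, 0, 0, 0, 0, 0, 0.03], [0, 0, 0, 0, 0, 0, 0.03]],
  ],
)

```text
clock: 44.05
tcp_pos: [666.7, -246.3, 31.5]
tool_rot: [0.928, 3.0, -0.002]
ft_force: [0.6, -0.0, -0.4]
finger_gap: 59.0
```

>>> servo_tool(
  moves=[
    [[0, 0, 0, 0, 0, 0, 0.03], [0, 0, 0, 0, 0, 0, 0.03], [0, 0, 0, 0, 0, 0, 0.03], [0, 0, 0, 0, 0, 0, 0.03], [0, 0, 0, 0, 0, 0, 0.03], [0, 0, 0, 0, 0, 0, 0.03], [0, 0, 0, 0, 0, 0, 0.03], [0, 0, 0, 0, 0, 0, 0.03]],
  ],
)

```text
clock: 44.85
tcp_pos: [666.5, -246.4, 31.1]
tool_rot: [0.928, 3.0, -0.002]
ft_force: [-0.5, -0.4, 5.8]
finger_gap: 45.2
```

>>> servo_tool(
  moves=[
    [[0, 0, 0, 0, 0, -0.02, 0.03], [0, 0, 0, 0, 0, -0.03, 0.03], [0, 0, 0, 0, 0, -0.03, 0.03], [0, 0, 0, 0, 0, -0.03, 0.03], [0, 0, 0, 0, 0, -0.02, 0.03], [0, 0, 0, 0, 0, -0.02, 0.03], [0, 0, 0, 0, 0, 0, 0.03], [0, 0, 0, 0, 0, 0, 0.03]],
  ],
)

```text
clock: 45.65
tcp_pos: [665.8, -245.7, 178.9]
tool_rot: [-0.928, -3.001, 0.0]
ft_force: [0.4, 0.7, -3.4]
finger_gap: 45.2
```

```bash
python3 - <<'E'
from h import *
plan([("over",(600,-140,180),-.017,0),("abv",(565.5,-31,130),-.017,0)])
g=cv2.imread("pics/top0.png",0).astype(float)
# socket edges: mean profiles, top0 picture
print("cols",g[204:214,278:320].mean(0).round().astype(int).tolist())
print("rows",g[196:226,292:302].mean(1).round().astype(int).tolist())
E
```

```text
t 45.65 tcp [ 665.8 -245.7  178.9] F [ 0.4  0.7 -3.4] gap 45.2
over [ 600 -140  180] turn [-0.    -0.001 -0.583] shift_mm [ 67.6 104.6  -1.1] rows 2.1
abv [566. -31. 130.] turn [0. 0. 0.] shift_mm [ 36.3 108.4  50. ] rows 2.2
cols [67, 103, 121, 123, 123, 123, 122, 122, 122, 122, 113, 89, 69, 82, 108, 118, 120, 120, 120, 119, 119, 119, 119, 119, 117, 108, 112, 122, 123, 123, 123, 123, 123, 124, 123, 122, 108, 91, 87, 94, 123, 144]
rows [134, 123, 122, 122, 119, 102, 74, 60, 85, 117, 121, 121, 122, 122, 124, 123, 123, 123, 123, 123, 123, 124, 123, 119, 109, 109, 121, 122, 122, 122]
```

```bash
python3 - <<'E'
from h import *
for p in [(296.2,211.2),(296.5,211.5),(288.4,211.2),(304,211.2),(296.2,200.8),(296.2,221.7)]: print(p,onz("top",*p,50).round(1))
g=cv2.imread("pics/top0.png",0).astype(float)
# control box outline, for cross-check
print("rows far",g[188:204,304:312].mean(1).round().astype(int).tolist()); print("rows near",g[244:262,304:312].mean(1).round().astype(int).tolist())
E
```

```text
(296.2, 211.2) [566.4 -30.   50. ]
(296.5, 211.5) [565.5 -30.9  50. ]
(288.4, 211.2) [566.1  -6.8  50. ]
(304, 211.2) [566.7 -53.3  50. ]
(296.2, 200.8) [597.7 -29.3  50. ]
(296.2, 221.7) [535.1 -30.7  50. ]
rows far [149, 150, 151, 150, 148, 148, 147, 146, 140, 124, 122, 122, 122, 122, 120, 119]
rows near [114, 113, 113, 113, 114, 113, 113, 113, 114, 112, 114, 148, 150, 150, 151, 151, 151, 151]
```

>>> servo_tool(
  moves=[
    [[0, 0, -0.117, 0, 0, 0, 0.03], [0, 0, -0.117, 0, 0, 0, 0.03], [0, 0, -0.117, 0, 0, 0, 0.03], [0, 0, -0.116, 0, 0, 0, 0.03], [0, 0, -0.116, 0, 0, 0, 0.03], [0, 0, 0, 0.022, 0.035, 0, 0.03], [0, 0, 0, 0.022, 0.035, 0, 0.03], [0, 0, 0, 0.022, 0.035, 0, 0.03]],
  ],
)

```text
clock: 46.45
tcp_pos: [599.7, -138.2, 176.7]
tool_rot: [-0.027, -3.138, -0.002]
ft_force: [0.6, 0.5, -1.4]
finger_gap: 45.6
```

>>> servo_tool(
  moves=[
    [[0, 0, 0, 0.01, 0.027, 0, 0.03], [0, 0, 0, 0.01, 0.027, 0, 0.03], [0, 0, 0, 0.01, 0.027, 0.01, 0.03], [0, 0, 0, 0.008, 0.027, 0.02, 0.03], [0, 0, 0, 0, 0, 0.02, 0.03], [0, 0, 0, 0, 0, 0, 0.03], [0, 0, 0, 0, 0, 0, 0.03], [0, 0, 0, 0, 0, 0, 0.03]],
  ],
)

```text
clock: 47.25
tcp_pos: [565.7, -31.6, 130.1]
tool_rot: [-0.028, -3.141, 0.001]
ft_force: [-0.3, 0.3, -2.5]
finger_gap: 45.5
```

```bash
python3 - <<'E'
from h import *
plan([("abv",(565.5,-31,130),-.017,0)])
a=cv2.resize(capture("scene")[130:220,285:395,::-1],(480,393),interpolation=cv2.INTER_CUBIC)
cv2.imwrite("pics/s7.png",a)
E
```

```text
t 47.25 tcp [565.7 -31.6 130.1] F [-0.3  0.3 -2.5] gap 45.5
abv [566. -31. 130.] turn [-0.    -0.    -0.001] shift_mm [0.3 0.6 0.1] rows 0.0
```

View pics/s7.png

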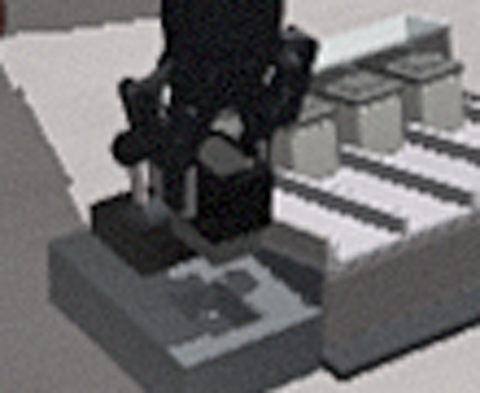

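The plug hangs upright over the socket mouth, whose centre is near (215,300) in the crop. Lowering it.

>>> servo_tool(
  moves=[
    [[0, 0, 0, 0, 0.001, 0.015, 0.03], [0, 0, 0, 0, 0, 0.015, 0.03], [0, 0, 0, 0, 0, 0.01, 0.03], [0, 0, 0, 0, 0, 0.005, 0.03], [0, 0, 0, 0, 0, 0.003, 0.03], [0, 0, 0, 0, 0, 0.003, 0.03], [0, 0, 0, 0, 0, 0.002, 0.03], [0, 0, 0, 0, 0, 0.001, 0.03]],
  ],
)

```text
clock: 48.1
tcp_pos: [565.4, -30.0, 75.6]
tool_rot: [-0.026, -3.141, 0.0]
ft_force: [0.8, 0.8, -2.1]
finger_gap: 45.3
```

```bash
python3 - <<'E'
from h import *
plan([]);print(np.round(sense()["ft_torque"],2))
E
```

```text
t 48.1 tcp [565.4 -30.   75.6] F [ 0.8  0.8 -2.1] gap 45.3
[ 0.02 -0.    0.07]
```

>>> servo_tool(
  moves=[
    [[0, 0, 0, 0, 0, 0.003, 0.03], [0, 0, 0, 0, 0, 0.003, 0.03], [0, 0, 0, 0, 0, 0.003, 0.03], [0, 0, 0, 0, 0, 0.003, 0.03], [0, 0, 0, 0, 0, 0.002, 0.03], [0, 0, 0, 0, 0, 0.001, 0.03], [0, 0, 0, 0, 0, 0, 0.03], [0, 0, 0, 0, 0, 0, 0.03]],
  ],
)

```text
clock: 48.9
tcp_pos: [565.4, -30.0, 60.6]
tool_rot: [-0.026, -3.141, 0.0]
ft_force: [0.2, 0.4, -2.1]
finger_gap: 45.2
```

```bash
python3 - <<'E'
from h import *
plan([]);print(np.round(sense()["ft_torque"],2))
E
```

```text
t 48.9 tcp [565.4 -30.   60.6] F [ 0.2  0.4 -2.1] gap 45.2
[ 0.02 -0.03  0.01]
```

>>> servo_tool(
  moves=[
    [[0, 0, 0, 0, 0, 0.001, 0.03], [0, 0, 0, 0, 0, 0.001, 0.03], [0, 0, 0, 0, 0, 0.001, 0.03], [0, 0, 0, 0, 0, 0.001, 0.03], [0, 0, 0, 0, 0, 0, 0.03], [0, 0, 0, 0, 0, 0, 0.03], [0, 0, 0, 0, 0, 0, 0.03], [0, 0, 0, 0, 0, 0, 0.03]],
  ],
)

```text
clock: 49.7
tcp_pos: [565.5, -30.1, 59.1]
tool_rot: [0.026, 3.141, -0.001]
ft_force: [-10.5, 1.6, 19.8]
finger_gap: 45.4
```

```bash
python3 - <<'E'
from h import *
plan([]);print(np.round(sense()["ft_torque"],2))
E
```

```text
t 49.7 tcp [565.5 -30.1  59.1] F [-10.5   1.6  19.8] gap 45.4
[0.63 2.07 0.12]
```

The plug stopped at TCP z 59.1 with 20 N, which matches the expected height for fully home. Releasing it and moving behind the lever.

>>> servo_tool(
  moves=[
    [[0, 0, 0, 0, 0, 0, 0.058], [0, 0, 0, 0, 0, 0, 0.058], [0, 0, 0, 0, 0, 0, 0.058], [0, 0, 0, 0, 0, 0, 0.058], [0, 0, 0, 0, 0, -0.02, 0.058], [0, 0, 0, 0, 0, -0.04, 0.058], [0, 0, 0, 0, 0, -0.04, 0.058], [0, 0, 0, 0, 0, -0.041, 0.058]],
  ],
)

```text
clock: 50.5
tcp_pos: [565.0, -29.9, 198.7]
tool_rot: [-0.027, -3.14, -0.0]
ft_force: [0.9, -0.5, -0.0]
finger_gap: 57.8
```

>>> servo_tool(
  moves=[
    [[0, 0, 0, 0.035, 0, 0, 0], [0, 0, 0, 0.035, 0, 0, 0], [0, 0, 0, 0.035, 0, 0, 0], [0, 0, 0, 0.035, 0, 0, 0], [0, 0, 0, 0, 0, 0, 0], [0, 0, 0, 0, 0, 0, 0], [0, 0, 0, 0, 0, 0, 0], [0, 0, 0, 0, 0, 0, 0]],
  ],
)

```text
clock: 51.3
tcp_pos: [426.0, -27.7, 197.5]
tool_rot: [-0.026, -3.14, -0.0]
ft_force: [0.6, -1.0, -0.1]
finger_gap: 0.2
```

```bash
python3 - <<'E'
from h import *
plan([("down",(425,-29,106),-.017,0),("push",(482,-30,106),-.017,0)])
a=cv2.resize(capture("scene")[110:230,285:445,::-1],(640,480),interpolation=cv2.INTER_CUBIC)
cv2.imwrite("pics/s8.png",a)
E
```

```text
t 51.3 tcp [426.  -27.7 197.5] F [ 0.6 -1.  -0.1] gap 0.2
down [425 -29 106] turn [ 0.    -0.001  0.   ] shift_mm [ 1.  -1.3 91.5] rows 1.8
push [482 -30 106] turn [0. 0. 0.] shift_mm [-57.  -0.   0.] rows 1.1
```

View pics/s8.png

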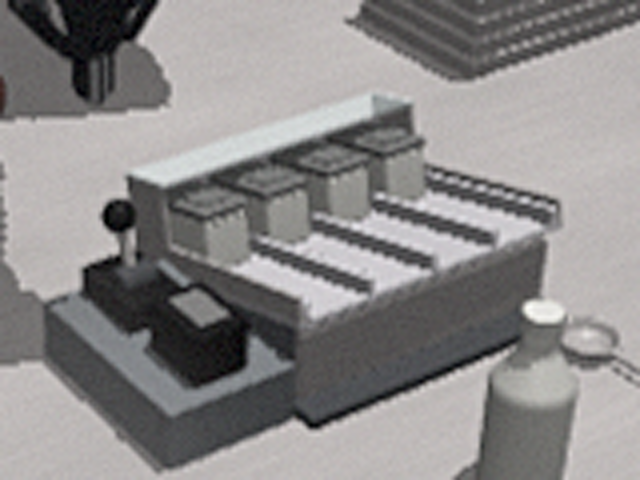

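The plug head lies flat on the control box, about (200,335) in the crop, and four boxes are at the stop. The lever ball at (118,215) is still off. Throwing the lever now.

>>> servo_tool(
  moves=[
    [[0, 0, 0, 0.001, -0.002, 0.03, 0], [0, 0, 0, 0, 0, 0.03, 0], [0, 0, 0, 0, 0, 0.02, 0], [0, 0, 0, 0, 0, 0.011, 0], [0, 0, 0, 0, 0, 0, 0], [0, 0, 0, 0, 0, 0, 0], [0, 0, 0, -0.005, 0, 0, 0], [0, 0, 0, -0.005, 0, 0, 0]],
  ],
)

```text
clock: 52.15
tcp_pos: [435.5, -30.1, 107.8]
tool_rot: [0.027, 3.14, -0.001]
ft_force: [0.9, 0.3, -0.1]
finger_gap: 0.2
```

>>> servo_tool(
  moves=[
    [[0, 0, 0, -0.006, 0, 0, 0], [0, 0, 0, -0.006, 0, 0, 0], [0, 0, 0, -0.006, 0, 0, 0], [0, 0, 0, -0.006, 0, 0, 0], [0, 0, 0, -0.006, 0, 0, 0], [0, 0, 0, -0.006, 0, 0, 0], [0, 0, 0, -0.005, 0, 0, 0], [0, 0, 0, 0, 0, 0, 0]],
  ],
)

```text
clock: 52.95
tcp_pos: [475.9, -30.5, 106.4]
tool_rot: [-0.026, -3.141, -0.0]
ft_force: [-0.9, 0.0, 0.2]
finger_gap: 0.3
```

>>> servo_tool(
  moves=[
    [[0, 0, 0, -0.002, 0, 0, 0], [0, 0, 0, -0.002, 0, 0, 0], [0, 0, 0, -0.001, 0, 0, 0], [0, 0, 0, -0.001, 0, 0, 0], [0, 0, 0, 0, 0, 0, 0], [0, 0, 0, 0, 0, 0, 0], [0, 0, 0, 0, 0, 0, 0], [0, 0, 0, 0, 0, 0, 0]],
  ],
)

```text
clock: 53.75
tcp_pos: [481.3, -30.6, 106.6]
tool_rot: [-0.026, -3.141, 0.0]
ft_force: [-0.4, -0.5, -0.7]
finger_gap: 0.2
```

```bash
python3 - <<'E'
from h import *
plan([])
E
```

```text
t 53.75 tcp [481.3 -30.6 106.6] F [-0.4 -0.5 -0.7] gap 0.2
```

>>> servo_tool(
  moves=[
    [[0, 0, 0, -0.001, 0, 0, 0], [0, 0, 0, -0.001, 0, 0, 0], [0, 0, 0, -0.001, 0, 0, 0], [0, 0, 0, -0.001, 0, 0, 0], [0, 0, 0, 0, 0, 0, 0], [0, 0, 0, 0, 0, 0, 0], [0, 0, 0, 0, 0, 0, 0], [0, 0, 0, 0, 0, 0, 0]],
  ],
)

```text
clock: 54.55
tcp_pos: [482.7, -30.5, 106.3]
tool_rot: [-0.027, -3.135, 0.001]
ft_force: [-16.6, -1.0, 8.7]
finger_gap: 0.0
```

```bash
python3 - <<'E'
from h import *
plan([])
im=capture("scene")
a=cv2.resize(im[120:220,285:405,::-1],(600,500),interpolation=cv2.INTER_CUBIC);cv2.imwrite("pics/s9.png",a)
E
```

```text
t 54.55 tcp [482.7 -30.5 106.3] F [-16.6  -1.    8.7] gap 0.0
```

The push met the lever's end stop (16.6 N at x 482.7, expected about 482). Backing off and rising clear.

>>> servo_tool(
  moves=[
    [[0, 0, 0, 0.01, 0, 0, 0], [0, 0, 0, 0.02, 0, 0, 0], [0, 0, 0, 0.02, 0, 0, 0], [0, 0, 0, 0.01, 0, -0.03, 0], [0, 0, 0, 0, 0, -0.04, 0], [0, 0, 0, 0, 0, -0.04, 0], [0, 0, 0, 0, 0, -0.03, 0], [0, 0, 0, 0, 0, 0, 0]],
  ],
)

```text
clock: 55.4
tcp_pos: [427.5, -30.4, 251.4]
tool_rot: [0.026, 3.135, -0.004]
ft_force: [-0.1, -0.5, 0.7]
finger_gap: -0.0
```

```bash
python3 - <<'E'
from h import *
plan([])
a=cv2.resize(capture("scene")[110:230,285:445,::-1],(640,480),interpolation=cv2.INTER_CUBIC);cv2.imwrite("pics/s10.png",a)
cv2.imwrite("pics/t10.png",capture("top")[:,:,::-1])
E
```

```text
t 55.4 tcp [427.5 -30.4 251.4] F [-0.1 -0.5  0.7] gap -0.0
```

View pics/s10.png

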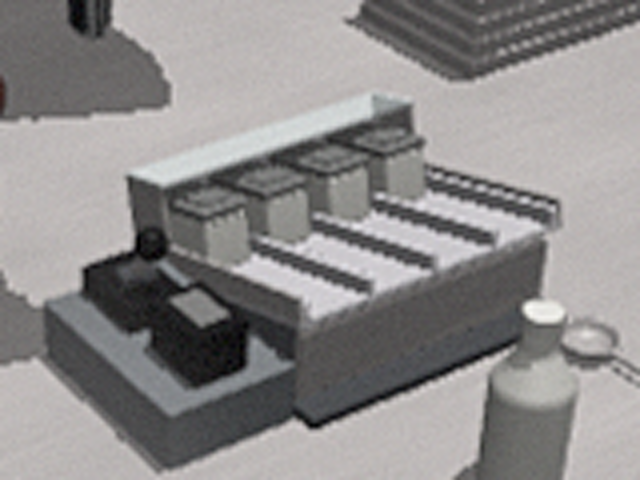

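The lever has moved over: the ball went from (118,215) to (152,242). The boxes and plug are in place and the bottle and spoon are untouched. I'll check the ball's position numerically and hand in.

```bash
python3 - <<'E'
from h import *
print("on expected",proj("scene",(505,-31,116)).round(1),"seen ~(322.9,170.4); angle 0.7 would be",proj("scene",(491,-31,121)).round(1))
a=cv2.imread("pics/top0.png");b=cv2.imread("pics/t10.png")
for n,(y0,y1,x0,x1) in dict(bystanders=(105,165,190,335),lookalikes=(130,205,355,460)).items(): print(n,cv2.absdiff(a,b)[y0:y1,x0:x1].mean().round(2))
print(close_job())
E
```

```text
on expected [321.6 170.7] seen ~(322.9,170.4); angle 0.7 would be [318.9 167.2]
bystanders 12.39
lookalikes 16.28
the job is handed in; nothing more can be done
None
```

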